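# Clear and reset the labelling line's guide rail

## Task

Clear the stray bottle caps off the guide-rail station: put every orange screw cap in the round steel tub and every white flip-top cap in the square grey tray. When the last cap is away, slide the guide rail in towards you (the robot) as far as it goes, then tighten its wing knobs clockwise fully to their stops, the left one first and then the right. Leave the bottles, the label roll and the tools where they are.

Things in the scene. Friction and masses are not known exactly. Their poses are not given: they have to be found in the camera images.
- screw_cap1: orange ribbed screw cap for a bottle, a plain disc 38 mm across and 22 mm high, 12 g; origin at the centre of its closed underside, z along its axis (up when standing). Absent in some starts
- screw_cap2: orange ribbed screw cap for a bottle, a plain disc 38 mm across and 22 mm high, 12 g; origin at the centre of its closed underside, z along its axis (up when standing). Absent in some starts
- screw_cap3: orange ribbed screw cap for a bottle, a plain disc 38 mm across and 22 mm high, 12 g; origin at the centre of its closed underside, z along its axis (up when standing). Absent in some starts
- screw_cap4: orange ribbed screw cap for a bottle, a plain disc 38 mm across and 22 mm high, 12 g; origin at the centre of its closed underside, z along its axis (up when standing). Absent in some starts
- flip_cap1: white flip-top cap, 28 mm across for its lower 26 mm, then tapering to 18 mm across at its top, 34 mm high, 12 g; origin at the centre of its underside, z along its axis (up when standing). Absent in some starts
- flip_cap2: white flip-top cap, 28 mm across for its lower 26 mm, then tapering to 18 mm across at its top, 34 mm high, 12 g; origin at the centre of its underside, z along its axis (up when standing). Absent in some starts
- flip_cap3: white flip-top cap, 28 mm across for its lower 26 mm, then tapering to 18 mm across at its top, 34 mm high, 12 g; origin at the centre of its underside, z along its axis (up when standing). Absent in some starts
- flip_cap4: white flip-top cap, 28 mm across for its lower 26 mm, then tapering to 18 mm across at its top, 34 mm high, 12 g; origin at the centre of its underside, z along its axis (up when standing). Absent in some starts
- tub: round steel tub, fixed to the table: 160 mm across outside, 50 mm high, wall and floor 4 mm, open at the top; origin at the centre of its underside (table height). For the orange screw caps
- tray: square grey plastic tray, fixed to the table: 150 x 150 mm outside, 50 mm high, wall and floor about 4 mm, open at the top; origin at the centre of its underside (table height), x and y along its sides. For the white flip-top caps
- station: fixed metal bed plate 220 mm (x) by 360 mm (y), 15 mm thick, on which the caps lie; origin at the centre of its underside, x points away from the robot at yaw 0. A green strip 8 mm wide, 12 mm high runs along its near edge. At x = +112, y = +120 and -120 mm stand black clamp blocks (36 x 44 mm, top 57 mm above the table), each with a wing knob on top
- guide (a joint): how far (m) the guide rail has been slid in towards the robot (along the station's -x): 0 is fully back, 0.040 its stop. The rail is a bar 14 mm thick (x), 320 mm long (y), from 6 to 30 mm above the bed; it slides with about 3 N of friction. At 0 its centre line lies at station x = +65 mm
- guide_handle (a point): centre of the top of the guide rail's handle, an upright black plate in the middle of the rail: 14 mm thick (station x), 50 mm long (station y), it rises 40 mm above the rail; this point is 85 mm above the table
- knob_left (a joint): angle (rad) of the wing knob on the left clamp (station y = +120 mm, the robot's left): 0 is loose, it tightens clockwise seen from above, to the end stop at 2.4. It stays where it is left
- knob_left_top (a point): top centre of the left wing knob, on its turning axis, 93 mm above the table; x runs along the wing. The wing is a bar 50 mm long (x), 14 mm thick (y), 30 mm high, its top at this point
- knob_right (a joint): as knob_left, for the right clamp (station y = -120 mm)
- knob_right_top (a point): as knob_left_top, for the right clamp
- bottle1: filled sample bottle (the one nearer the station) with an orange cap, 72 mm across, 187 mm tall; origin at the centre of its underside. To be left alone
- label_roll: paper label roll lying flat, 110 mm across, 50 mm high; origin at the centre of its underside. To be left alone
- wrench: wrench lying flat on the table beyond the station. To be left alone
- screwdriver: screwdriver lying flat on the table beyond the station. To be left alone

How it is judged:
By the outcome, as a careful person would: the job done as asked, in the order asked, and still so for the second after the job is handed in, with the robot touching nothing.
Of screw_cap1, screw_cap2, screw_cap3, screw_cap4, flip_cap1, flip_cap2, flip_cap3, flip_cap4 only 6 to 8 are there at a start; the rules pass over those that are not, and their reading is None.
At some moment in a run one of screw_cap1, screw_cap2, screw_cap3, screw_cap4, flip_cap1, flip_cap2, flip_cap3, flip_cap4 may be knocked a few centimetres aside while the robot is not near it.
Once in a run the grip may slacken for a moment while it holds something.
It also fails if it takes over 210 s, if anything falls off the work surface, if the arm or the gripper's body presses on something with over 40 N, if the wrist force passes 120 N, or if a joint passes its speed limit or range.

## Robot

A 7-joint arm with a two-finger parallel gripper is mounted at the origin on the work surface. World frame = base frame: x ahead of the robot, y to its left, z up, the work surface at z = 0. Lengths are in m, angles in rad, forces in N, time in s.
With the tool pointing down it reaches from about 0.4 to 0.875 m from the base axis. Payload 6.5 kg.
Tool frame: the origin (TCP) lies between the finger pads; the fingertips stand 19 mm ahead of it and the grasp point (between the pads) is the TCP; z points along the fingers, y is the line along which they close (so a half turn about z gives the same grasp; the last joint's range is limited). The gripper opens to 85 mm and grips with 20 to 120 N. Pads are 22 mm wide; open, the fingers measure 114 mm over their backs; the gripper's body (76 mm by 85 mm) begins 54 mm behind the grasp point. The pads swing forward as they close: fully open they stand 13 mm farther back than shut.
Start: joints at [-1.272, 0.536, -0.004, 1.538, 0.003, 1.067, -0.071], TCP at [0.232, 0.607, 0.25] pointing down, gripper open.
Joint ranges: [-2.7, 2.7], [-0.37, 2.16], [-1.27, 1.26], [0.24, 2.4], [-1.31, 4.45], [0.19, 1.91], [-2.76, 2.76]. Speed limits (rad/s): [2.39, 2.39, 3.14, 3.14, 3.14, 3.14, 3.14].

## Interface

Orientations are given as a 3x3 rotation matrix whose columns are the frame's x, y, z axes.
In Python, from plant import bot, optics gives the robot as it stands. The module is installed in compiled form; this text tells all that it offers.
- The arm moves only by the tool carry_out, never from a script. Its argument "motion" is text: rows parted by semicolons, each of 7 numbers parted by spaces: the turn, a rotation vector about the tool's x, y, z normalised to -1 to 1, where 1 is 180 degrees, then the shift along the tool's x, y, z normalised to -1 to 1, where 1 is 0.04 m, then the opening, from -1 (shut) to 1 (fully open). In form: rx ry rz dx dy dz hand; .... A call has 1 to 5 rows; each row shifts and turns the commanded pose from where the row before left it, along the tool's axes as they then stand; what a row does not reach is not made up. A row lasts 1/10 s, in which the tool goes at most 50 mm and 8.59 degrees, less where a joint would pass 70% of its speed; a pose out of reach is approached as far as the arm can. A call with a number of a shift or a turn outside -1 to 1 is refused whole. A call with a gripper value outside its range is refused whole. The fingers move at their own pace and stop on an object; the grip force is fixed at half the most. Time passes only in rows, so rows that do not move let the fingers close. It gives the time, the measured TCP pose, the force, the opening and the grip force at its end, in the units of the state.
- bot.state(): the state, without advancing time (a new reading comes with each control period).
- optics.grab_frame(name): name is "scene" or "side" or "wrist"; returns (picture, depth): 480x640x3 uint8, red, green, blue; 480x640 float32, m along the optical axis (not along the pixel's ray), 0 where there is no reading.
- optics.camera_model(name): a dict with "vertical_fov" (degrees; the focal length in pixels is half the picture's height over the tangent of half this angle, whatever the lens; pixels are square), "cx", "cy" (the principal point, pixels), "world_from_camera" (4x4, takes a point from camera to world coordinates). Camera axes: x right, y down, z forward; pixel columns grow to the right and rows downward; lengths in m; the calibration is good to about 2 mm. A picture is of the moment at which its call begins: read the wrist's pose just before it. camera_model takes no time and is no camera call; for the wrist camera it gives the pose at the moment of the call.
- bot.finish_job(): hands the job in; it is judged then, once.
The state is a dict: "t": time; "qpos": joint angles; "joint_velocities": joint speeds; "effort": joint torques, N m; "tcp_pos": TCP position; "ee_rot": TCP orientation; "wrist_force": force on the tool from outside, world axes, zero at the start; "torque": the same for the moment, N m; "opening": finger opening in m; "gripper_force": force on a finger pad.
Only numpy, scipy, OpenCV 4.12 (cv2) and the standard library are available. Lean on these libraries where they do the work, as an engineer would, in place of code of your own. Each camera call takes 0.05 s, during which the arm holds its last target. There are 200 camera calls.

## Working session

There is one attempt and no reset: what is moved stays moved. The work goes in short steps, Python scripts to look and compute and a tool call to move; the robot and the scene stay as the last step left them, time stands still between calls to the robot, and variables do not carry over. Pictures are saved under pics/ and viewed, at most 14 in all, crops included, and the job is handed in when it is done.

Besides the shell and the picture viewer there is one more tool, called after "Emit:" by a JSON object that holds its "fn" and its "kwargs". carry_out: Moves the arm, as the interface text tells. Its arguments: {"type":"object","properties":{"motion":{"type":"string"}},"required":["motion"]}

```bash
mkdir -p pics
cat > h.py <<'E'
import numpy as np, cv2
from plant import bot, optics
def grab(n):
    m=optics.camera_model(n); p,d=optics.grab_frame(n); return p,d,m
def save(p,f): cv2.imwrite('pics/'+f,cv2.cvtColor(p,cv2.COLOR_RGB2BGR))
def K(m):
    f=240/np.tan(np.radians(m['vertical_fov'])/2); return f,m['cx'],m['cy']
def ray(m,u,v):
    f,cx,cy=K(m); T=np.array(m['world_from_camera']); r=T[:3,:3]@np.array([(u-cx)/f,(v-cy)/f,1.]); return T[:3,3],r
def onz(m,u,v,z):
    o,r=ray(m,u,v); return o+r*(z-o[2])/r[2]
def cloud(m,d):
    f,cx,cy=K(m); T=np.array(m['world_from_camera']); v,u=np.mgrid[:480,:640]
    P=np.stack([(u-cx)/f*d,(v-cy)/f*d,d],-1)@T[:3,:3].T+T[:3,3]; P[d<=0]=np.nan; return P
E
python3 - <<'E'
from h import *
for n in ('scene','side','wrist'):
    p,d,m=grab(n); save(p,n+'0.png'); print(n,m['vertical_fov'],m['cx'],m['cy'],np.round(m['world_from_camera'],3).tolist(), (d>0).mean())
    np.savez('/tmp/'+n,p=p,d=d)
s=bot.state(); print({k:np.round(v,3).tolist() for k,v in s.items()})
E
```

```text
scene 56.08187145743358 324.6553087903704 245.40625403504006 [[-0.802, 0.499, -0.327, 0.975], [0.597, 0.668, -0.444, 0.498], [-0.003, -0.552, -0.834, 1.002], [0.0, 0.0, 0.0, 1.0]] 0.995947265625
side 56.67721506359398 318.20879287500577 241.24609981606045 [[0.978, -0.156, 0.14, 0.483], [-0.209, -0.69, 0.693, -0.602], [-0.012, -0.707, -0.707, 0.676], [0.0, 0.0, 0.0, 1.0]] 0.9958723958333333
wrist 59.33434267966865 319.71112558554137 236.36711976575884 [[0.358, 0.894, 0.271, 0.163], [0.934, -0.342, -0.106, 0.633], [-0.002, 0.291, -0.957, 0.372], [0.0, 0.0, 0.0, 1.0]] 0.9961328125
{'t': 0.15, 'qpos': [-1.272, 0.537, -0.004, 1.539, 0.003, 1.067, -0.071], 'joint_velocities': [-0.0, -0.0, -0.001, -0.003, 0.001, -0.002, 0.001], 'effort': [0.002, -58.379, 1.05, -25.935, 0.013, 0.006, -0.0], 'tcp_pos': [0.232, 0.607, 0.25], 'ee_rot': [[-0.934, 0.357, -0.0], [0.357, 0.934, -0.001], [-0.0, -0.001, -1.0]], 'wrist_force': [-0.162, 0.477, -0.414], 'torque': [0.006, 0.002, 0.052], 'gripper_force': 0.0, 'opening': 0.085}
```

View pics/scene0.png

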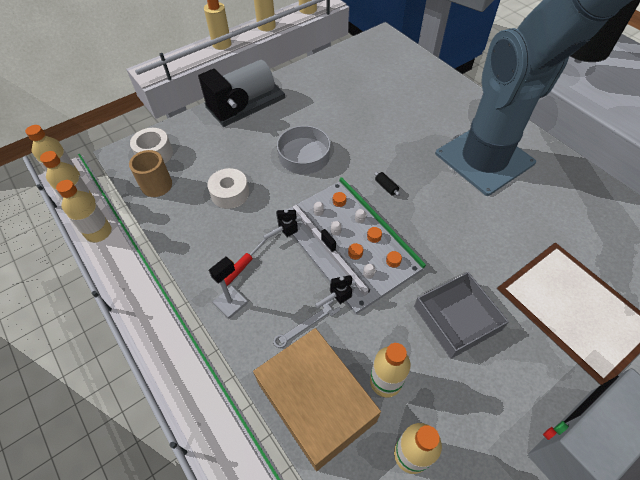

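View pics/side0.png

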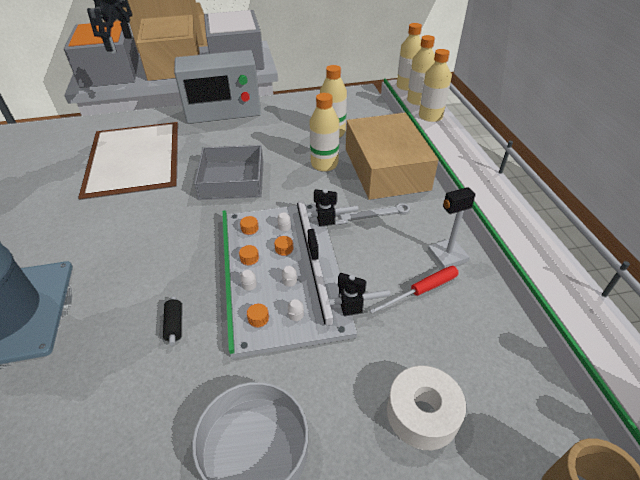

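The scene view shows 4 orange caps (340,199),(374,234),(356,251),(394,259) and 4 white caps (319,208),(360,215),(336,228),(369,270). The tub is at (303,148), the tray at (461,315), and the knobs at (287,220) and (341,290). The side view agrees.

```bash
cat >> h.py <<'E'
def blobs(p,d,m,box,amin=15):
    """caps as colour blobs; box=(x0,x1,y0,y1) world limits; returns (kind, centroid px, top-face centre xyz)"""
    hsv=cv2.cvtColor(p,cv2.COLOR_RGB2HSV); P=cloud(m,d); x,y,z=P[...,0],P[...,1],P[...,2]
    inb=(x>box[0])&(x<box[1])&(y>box[2])&(y<box[3])&(z>0.018)&(z<0.075); out=[]
    for k,mk in (('O',cv2.inRange(hsv,(5,150,90),(20,255,255))),('W',cv2.inRange(hsv,(0,0,150),(180,45,255)))):
        mk=((mk>0)&inb).astype(np.uint8); n,l,st,c=cv2.connectedComponentsWithStats(mk)
        for i in range(1,n):
            if st[i,4]<amin: continue
            Q=P[l==i]; zt=np.percentile(Q[:,2],95); T=Q[Q[:,2]>zt-.004]
            out.append((k,np.round(c[i]).astype(int).tolist(),st[i,4],np.round((T[:,:2].min(0)+T[:,:2].max(0))/2,3).tolist(),round(float(zt),3),np.round((Q[:,:2].min(0)+Q[:,:2].max(0))/2,3).tolist()))
    return out
E
python3 - <<'E'
from h import *
for n in ('scene','side'):
    z=np.load(f'/tmp/{n}.npz'); m=optics.camera_model(n); p,d=z['p'],z['d']; P=cloud(m,d); 
    print(n)
    for b in blobs(p,d,m,(0.2,1.0,-.35,.4)): print(b)
    hsv=cv2.cvtColor(p,cv2.COLOR_RGB2HSV)
    g=(cv2.inRange(hsv,(50,120,50),(80,255,255))>0)&(P[...,0]<.75)&(P[...,2]<.05)&(P[...,2]>.01)
    Q=P[g]; c=Q[:,:2].mean(0); u,s,vt=np.linalg.svd(Q[:,:2]-c,full_matrices=False); t=(Q[:,:2]-c)@vt[0]
    print('green',c,vt[0],t.min(),t.max(),np.percentile(Q[:,2],[50,95]), 'ends',c+vt[0]*t.min(),c+vt[0]*t.max())
    dark=(p.max(-1)<60)&(P[...,2]>.05)&(P[...,2]<.11)&(P[...,0]>.4)&(P[...,0]<.9)&(abs(P[...,1])<.3)
    k,l,st,cc=cv2.connectedComponentsWithStats(dark.astype(np.uint8))
    for i in range(1,k):
        if st[i,4]>20:
            Q=P[l==i]; zt=np.percentile(Q[:,2],97); T=Q[Q[:,2]>zt-.006]; r=cv2.minAreaRect((T[:,:2]*1000).astype(np.float32)); print('dark',cc[i].round(),st[i,4],'zt',round(zt,3),r)
    for nm,bx in (('tub',(303,148) if n=='scene' else (251,435)),('tray',(461,315) if n=='scene' else (229,172))):
        u,v=bx; R=70; 
        M=np.zeros(d.shape,bool); M[max(0,v-R):v+R,u-R:u+R]=1
        M&=(P[...,2]>.042)&(P[...,2]<.056)
        k,l,st,cc=cv2.connectedComponentsWithStats(M.astype(np.uint8)); i=1+np.argmax(st[1:,4]); Q=P[l==i]
        print(nm,cv2.minAreaRect((Q[:,:2]*1000).astype(np.float32)),Q[:,2].max())
E
```

```text
scene
('O', [339, 199], np.int32(153), [0.469, -0.121], 0.039, [0.469, -0.122])
('O', [374, 234], np.int32(175), [0.469, 0.029], 0.039, [0.469, 0.028])
('O', [355, 251], np.int32(179), [0.542, 0.039], 0.039, [0.542, 0.04])
('O', [394, 259], np.int32(187), [0.478, 0.118], 0.039, [0.478, 0.117])
('W', [327, 138], np.int32(19), [0.367, -0.317], 0.052, [0.367, -0.317])
('W', [230, 188], np.int32(467), [0.696, -0.318], 0.053, [0.696, -0.318])
('W', [317, 206], np.int32(57), [0.536, -0.129], 0.051, [0.538, -0.129])
('W', [301, 214], np.int32(104), [0.59, -0.132], 0.048, [0.586, -0.137])
('W', [358, 213], np.int32(63), [0.461, -0.04], 0.051, [0.463, -0.044])
('W', [334, 225], np.int32(66), [0.538, -0.047], 0.051, [0.534, -0.058])
('W', [272, 231], np.int32(35), [0.681, -0.132], 0.043, [0.681, -0.132])
('W', [317, 232], np.int32(53), [0.592, -0.055], 0.047, [0.592, -0.055])
('W', [348, 270], np.int32(223), [0.596, 0.067], 0.047, [0.597, 0.068])
('W', [367, 268], np.int32(76), [0.553, 0.105], 0.051, [0.553, 0.104])
('W', [325, 299], np.int32(56), [0.688, 0.108], 0.043, [0.688, 0.108])
green [
[... 2247 characters left out ...]
 [0.43681909 0.34034712] [ 0.41471154 -0.18450428]
dark [325. 201.] 406 zt 0.093 ((642.4346923828125, 107.74699401855469), (13.181875228881836, 47.53533935546875), 66.40320587158203)
dark [312. 244.] 226 zt 0.085 ((590.8817138671875, -10.190694808959961), (49.64195251464844, 12.400799751281738), 88.8875732421875)
dark [351. 288.] 585 zt 0.093 ((635.5689697265625, -130.84710693359375), (14.771464347839355, 49.01614761352539), 54.39958953857422)
tub ((437.4653625488281, -328.3954162597656), (136.41384887695312, 158.1875457763672), 77.88864135742188) 0.05208785306213903
tray ((451.8758239746094, 321.2841491699219), (156.60533142089844, 151.13450622558594), 81.01957702636719) 0.05245217645084588
```

Emit:
{"fn": "carry_out", "kwargs": {"motion": "0 0 -0.039 0 0 0 0.3; 0 0 -0.039 0 0 0 0.3; 0 0 -0.038 0 0 0 0.3; 0 0 0 0 0 0 0.3; 0 0 0 0 0 0 0.3"}}

```text
t: 0.65
tcp_pos: [0.2319, 0.607, 0.25]
ee_rot: [[-1.0, 0.004, -0.0], [0.004, 1.0, -0.0], [0.0, -0.0, -1.0]]
wrist_force: [0.4, 0.8, -0.3]
opening: 0.0553
gripper_force: 0.0
```

Emit:
{"fn": "carry_out", "kwargs": {"motion": "0 0 0 -0.534 -0.837 0.217 0.3; 0 0 0 -0.534 -0.837 0.217 0.3; 0 0 0 -0.534 -0.837 0.217 0.3; 0 0 0 -0.534 -0.837 0.217 0.3; 0 0 0 -0.534 -0.837 0.217 0.3"}}

```text
t: 1.15
tcp_pos: [0.3393, 0.4384, 0.2067]
ee_rot: [[-1.0, 0.003, 0.0], [0.003, 1.0, 0.0], [-0.0, 0.0, -1.0]]
wrist_force: [0.7, 0.6, 0.2]
opening: 0.0558
gripper_force: 0.0
```

Emit:
{"fn": "carry_out", "kwargs": {"motion": "0 0 0 -0.534 -0.837 0.217 0.3; 0 0 0 -0.534 -0.837 0.217 0.3; 0 0 0 -0.534 -0.837 0.217 0.3; 0 0 0 -0.534 -0.837 0.217 0.3; 0 0 0 -0.534 -0.837 0.217 0.3"}}

```text
t: 1.65
tcp_pos: [0.4462, 0.271, 0.1634]
ee_rot: [[-1.0, 0.003, 0.0], [0.003, 1.0, 0.0], [-0.0, 0.0, -1.0]]
wrist_force: [-0.9, 0.1, -1.2]
opening: 0.0556
gripper_force: 0.0
```

Emit:
{"fn": "carry_out", "kwargs": {"motion": "0 0 0 -0.534 -0.837 0.217 0.3; 0 0 0 -0.534 -0.837 0.217 0.3; 0 0 0 -0.534 -0.837 0.217 0.3; 0 0 0 -0.534 -0.837 0.217 0.3; 0 0 0 -0.534 -0.837 0.217 0.3"}}

```text
t: 2.15
tcp_pos: [0.553, 0.1035, 0.1199]
ee_rot: [[-1.0, 0.003, 0.0], [0.003, 1.0, 0.0], [-0.0, 0.0, -1.0]]
wrist_force: [0.3, 0.4, 0.3]
opening: 0.0557
gripper_force: 0.0
```

```bash
cat >> h.py <<'E'
def survey(tag=None,cams=('scene','side','wrist'),box=(.36,.575,-.43,.43)):
    s=bot.state(); print('t',round(s['t'],2),'tcp',np.round(s['tcp_pos'],4),'open',round(float(s['opening']),4))
    for n in cams:
        p,d,m=grab(n)
        if tag: save(p,f'{n}_{tag}.png')
        print(n); [print('  ',b[0],b[1],int(b[2]),b[3],b[4],b[5]) for b in blobs(p,d,m,box)]
E
python3 - <<'E'
from h import *
survey('a',box=(.43,.575,-.2,.2))
E
```

```text
t 2.15 tcp [0.553  0.1035 0.1199] open 0.0557
scene
   O [339, 199] 154 [0.469, -0.122] 0.039 [0.468, -0.122]
   O [355, 251] 165 [0.542, 0.04] 0.039 [0.542, 0.04]
   O [395, 260] 132 [0.478, 0.122] 0.039 [0.478, 0.121]
   W [317, 206] 64 [0.537, -0.128] 0.051 [0.538, -0.13]
   W [334, 226] 70 [0.538, -0.048] 0.051 [0.539, -0.051]
   W [367, 269] 84 [0.553, 0.106] 0.051 [0.554, 0.104]
side
   O [249, 225] 257 [0.476, 0.115] 0.037 [0.476, 0.114]
   O [283, 245] 283 [0.539, 0.037] 0.038 [0.539, 0.037]
   O [248, 255] 290 [0.467, 0.027] 0.037 [0.467, 0.027]
   O [257, 315] 391 [0.468, -0.124] 0.038 [0.467, -0.124]
   W [285, 221] 161 [0.551, 0.104] 0.049 [0.552, 0.102]
   W [290, 275] 204 [0.538, -0.05] 0.049 [0.538, -0.052]
   W [249, 279] 220 [0.461, -0.042] 0.049 [0.461, -0.044]
   W [297, 309] 229 [0.536, -0.13] 0.049 [0.535, -0.132]
wrist
   O [173, 78] 5860 [0.467, 0.028] 0.037 [0.466, 0.028]
   O [358, 96] 5018 [0.476, 0.116] 0.037 [0.476, 0.116]
   O [209, 225] 4452 [0.538, 0.039] 0.037 [0.538, 0.039]
   W [32, 37] 150 [0.449, -0.03] 0.038 [0.449, -0.03]
   W [16, 71] 1718 [0.46, -0.036] 0.049 [0.461, -0.038]
   W [26, 233] 1768 [0.537, -0.047] 0.049 [0.537, -0.05]
   W [63, 227] 69 [0.538, -0.037] 0.034 [0.538, -0.037]
   W [364, 239] 125 [0.545, 0.119] 0.039 [0.545, 0.119]
   W [335, 255] 1743 [0.551, 0.106] 0.049 [0.552, 0.105]
```

View pics/wrist_a.png

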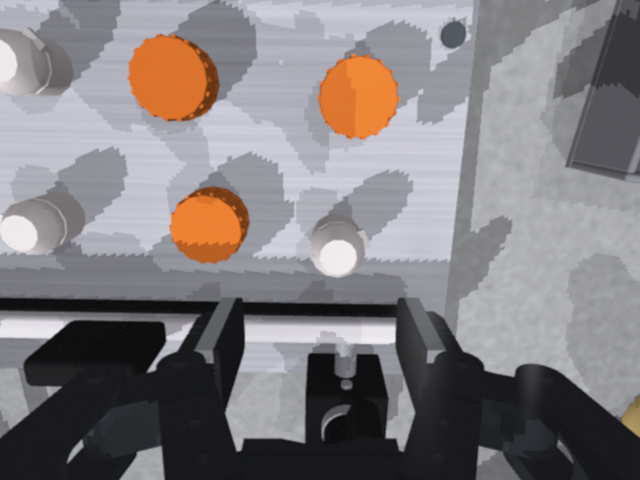

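The wrist view shows all caps upright: orange at (173,78),(358,96),(209,225) and white at (335,255),(16,60),(26,230). The fingers line up with the white cap at (335,255), so I'm picking that one first.

Emit:
{"fn": "carry_out", "kwargs": {"motion": "0 0 0 0 0.03 0.6 0.2; 0 0 0 0 0 0.6 0.2; 0 0 0 0 0 0.5 0.2; 0 0 0 0 0 0.3 0.2; 0 0 0 0 0 0 -1"}}

```text
t: 2.8
tcp_pos: [0.5508, 0.1069, 0.0389]
ee_rot: [[-1.0, 0.0, -0.003], [0.0, 1.0, -0.0], [0.003, -0.0, -1.0]]
wrist_force: [-0.2, 0.4, -0.1]
opening: 0.0379
gripper_force: 0.0
```

Emit:
{"fn": "carry_out", "kwargs": {"motion": "0 0 0 0 0 0 -1; 0 0 0 0 0 0 -1; 0 0 0 0 0 0 -1; 0 0 0 0 0 0 -1; 0 0 0 0 0 0 -1"}}

```text
t: 3.3
tcp_pos: [0.5525, 0.1061, 0.0405]
ee_rot: [[-1.0, 0.001, 0.001], [0.001, 1.0, 0.0], [-0.001, 0.0, -1.0]]
wrist_force: [-0.9, -0.3, 2.9]
opening: 0.0256
gripper_force: 59.1
```

Emit:
{"fn": "carry_out", "kwargs": {"motion": "0 0 0 0 0 -0.5 -1; 0 0 0 0 0 -0.5 -1; 0 0 0 0 0 -0.5 -1; 0 0 0 0 0 -0.5 -1; 0 0 0 0 0 0 -1"}}

```text
t: 3.8
tcp_pos: [0.554, 0.1064, 0.1227]
ee_rot: [[-1.0, 0.001, 0.005], [0.001, 1.0, 0.001], [-0.005, 0.001, -1.0]]
wrist_force: [-0.3, -0.1, 0.0]
opening: 0.0257
gripper_force: 59.0
```

Emit:
{"fn": "carry_out", "kwargs": {"motion": "0 0 0 0.29 0.869 0 -1; 0 0 0 0.29 0.869 0 -1; 0 0 0 0.29 0.869 0 -1; 0 0 0 0.29 0.869 0 -1; 0 0 0 0.29 0.869 0 -1"}}

```text
t: 4.3
tcp_pos: [0.4932, 0.281, 0.1193]
ee_rot: [[-1.0, 0.001, -0.001], [0.001, 1.0, -0.001], [0.001, -0.001, -1.0]]
wrist_force: [0.2, -0.3, 0.2]
opening: 0.0257
gripper_force: 59.0
```

Emit:
{"fn": "carry_out", "kwargs": {"motion": "0 0 0 0 0.869 0 -1; 0 0 0 0 0 0.6 -1; 0 0 0 0 0 0.6 -1; 0 0 0 0 0 0.6 -1; 0 0 0 0 0 0.3 -1"}}

```text
t: 4.8
tcp_pos: [0.4926, 0.3137, 0.0334]
ee_rot: [[-1.0, 0.0, -0.003], [0.0, 1.0, -0.002], [0.003, -0.002, -1.0]]
wrist_force: [-0.2, 0.0, 0.6]
opening: 0.0255
gripper_force: 59.0
```

Emit:
{"fn": "carry_out", "kwargs": {"motion": "0 0 0 0 0 0 0; 0 0 0 0 0 0 0.1; 0 0 0 0 0 -0.6 0.1; 0 0 0 0 0 -0.9 0.1; 0 0 0 0 0 -0.6 0.1"}}

```text
t: 5.3
tcp_pos: [0.4955, 0.3154, 0.1236]
ee_rot: [[-1.0, 0.001, 0.003], [0.001, 1.0, 0.002], [-0.003, 0.002, -1.0]]
wrist_force: [0.1, 0.6, 0.1]
opening: 0.047
gripper_force: 0.0
```

Run:
```python
from h import *
survey('b',cams=('side','wrist'))
```

```text
t 5.3 tcp [0.4955 0.3154 0.1236] open 0.047
side
   O [249, 225] 252 [0.476, 0.114] 0.037 [0.476, 0.114]
   O [283, 245] 283 [0.54, 0.038] 0.037 [0.539, 0.038]
   O [248, 254] 291 [0.467, 0.028] 0.038 [0.467, 0.027]
   O [257, 315] 385 [0.468, -0.123] 0.038 [0.467, -0.124]
   W [247, 171] 84 [0.491, 0.31] 0.038 [0.491, 0.309]
   W [290, 275] 196 [0.538, -0.049] 0.049 [0.539, -0.052]
   W [249, 279] 214 [0.46, -0.042] 0.049 [0.462, -0.043]
   W [297, 309] 222 [0.536, -0.13] 0.049 [0.535, -0.133]
   W [244, 410] 1008 [0.437, -0.334] 0.051 [0.437, -0.334]
   W [200, 469] 60 [0.366, -0.368] 0.051 [0.366, -0.368]
wrist
   W [177, 142] 1592 [0.445, 0.249] 0.05 [0.445, 0.249]
   W [405, 7] 682 [0.384, 0.35] 0.05 [0.384, 0.35]
   W [519, 47] 73 [0.398, 0.404] 0.05 [0.398, 0.404]
   W [478, 202] 1542 [0.474, 0.393] 0.05 [0.474, 0.393]
   W [313, 231] 2160 [0.49, 0.312] 0.038 [0.49, 0.314]
   W [199, 292] 286 [0.515, 0.254] 0.05 [0.515, 0.254]
   W [319, 308] 545 [0.524, 0.316] 0.05 [0.524, 0.316]
   W [441, 325] 60 [0.534, 0.381] 0.05 [0.534, 0.381]
```

Emit:
{"fn": "carry_out", "kwargs": {"motion": "0 0 0 0.082 -0.835 0 0.3; 0 0 0 0.082 -0.835 0 0.3; 0 0 0 0.082 -0.835 0 0.3; 0 0 0 0.082 -0.835 0 0.3; 0 0 0 0.082 -0.835 0 0.3"}}

```text
t: 5.9
tcp_pos: [0.4777, 0.1465, 0.1205]
ee_rot: [[-1.0, 0.0, 0.001], [0.0, 1.0, 0.0], [-0.001, 0.0, -1.0]]
wrist_force: [0.2, -0.7, -0.6]
opening: 0.0558
gripper_force: 0.0
```

Emit:
{"fn": "carry_out", "kwargs": {"motion": "0 0 0 0.082 -0.835 0 0.3; 0 0 0 0 0 0.6 0.3; 0 0 0 0 0 0.6 0.3; 0 0 0 0 0 0.6 0.3; 0 0 0 0 0 0.3 0.3"}}

```text
t: 6.4
tcp_pos: [0.4738, 0.114, 0.0349]
ee_rot: [[-1.0, 0.001, -0.001], [0.001, 1.0, -0.0], [0.001, -0.0, -1.0]]
wrist_force: [-0.5, 0.1, -0.5]
opening: 0.0553
gripper_force: 0.0
```

Emit:
{"fn": "carry_out", "kwargs": {"motion": "0 0 0 0 0 0 -1; 0 0 0 0 0 0 -1; 0 0 0 0 0 0 -1; 0 0 0 0 0 0 -1; 0 0 0 0 0 0 -1"}}

```text
t: 6.9
tcp_pos: [0.475, 0.1145, 0.0367]
ee_rot: [[-1.0, 0.0, 0.001], [0.0, 1.0, 0.0], [-0.001, 0.0, -1.0]]
wrist_force: [0.1, -0.4, 0.0]
opening: 0.0359
gripper_force: 59.8
```

Emit:
{"fn": "carry_out", "kwargs": {"motion": "0 0 0 0 0 -0.5 -1; 0 0 0 0 0 -0.6 -1; 0 0 0 0 0 -0.6 -1; 0 0 0 0 0 -0.4 -1; 0 0 0 0 0 0 -1"}}

```text
t: 7.4
tcp_pos: [0.4761, 0.1148, 0.1223]
ee_rot: [[-1.0, 0.0, 0.004], [0.0, 1.0, 0.001], [-0.004, 0.001, -1.0]]
wrist_force: [-0.6, 0.4, -0.3]
opening: 0.0358
gripper_force: 60.0
```

Emit:
{"fn": "carry_out", "kwargs": {"motion": "0 0 0 0 -0.931 0 -1; 0 0 0 0 -0.931 0 -1; 0 0 0 0 -0.931 0 -1; 0 0 0 0 -0.931 0 -1; 0 0 0 0 -0.931 0 -1"}}

```text
t: 7.9
tcp_pos: [0.4738, -0.0733, 0.1194]
ee_rot: [[-1.0, 0.0, -0.001], [0.0, 1.0, 0.0], [0.001, 0.0, -1.0]]
wrist_force: [1.4, -0.7, 0.1]
opening: 0.0358
gripper_force: 61.8
```

Emit:
{"fn": "carry_out", "kwargs": {"motion": "0 0 0 0 -0.931 0 -1; 0 0 0 0 -0.931 0 -1; 0 0 0 0 -0.931 0 -1; 0 0 0 0 -0.931 0 -1; 0 0 0 0 -0.931 0 -1"}}

```text
t: 8.4
tcp_pos: [0.4737, -0.2594, 0.1192]
ee_rot: [[-1.0, 0.0, -0.001], [0.0, 1.0, 0.0], [0.001, 0.0, -1.0]]
wrist_force: [0.9, -0.3, 0.7]
opening: 0.0359
gripper_force: 61.8
```

Emit:
{"fn": "carry_out", "kwargs": {"motion": "0 0 0 0 -0.931 0 -1; 0 0 0 0 -0.931 0 -1; 0 0 0 0 0 0.7 -1; 0 0 0 0 0 0.7 -1; 0 0 0 0 0 0.7 -1"}}

```text
t: 8.9
tcp_pos: [0.4738, -0.3327, 0.0343]
ee_rot: [[-1.0, 0.001, -0.0], [0.001, 1.0, 0.0], [0.0, 0.0, -1.0]]
wrist_force: [0.1, 0.2, -0.2]
opening: 0.0359
gripper_force: 61.8
```

Emit:
{"fn": "carry_out", "kwargs": {"motion": "0 0 0 0 0 0 -1; 0 0 0 0 0 0 0.2; 0 0 0 0 0 0 0.2; 0 0 0 0 0 -0.9 0.2; 0 0 0 0 0 -1 0.2"}}

```text
t: 9.4
tcp_pos: [0.474, -0.3323, 0.1134]
ee_rot: [[-1.0, 0.0, -0.001], [0.0, 1.0, 0.0], [0.001, 0.0, -1.0]]
wrist_force: [0.9, -0.9, 0.9]
opening: 0.0513
gripper_force: 0.0
```

Run:
```python
from h import *
survey('c',cams=('scene','side','wrist'))
```

```text
t 9.4 tcp [ 0.474  -0.3323  0.1134] open 0.0513
scene
   O [295, 157] 81 [0.474, -0.331] 0.028 [0.474, -0.33]
   O [339, 199] 155 [0.47, -0.121] 0.039 [0.469, -0.121]
   O [374, 234] 172 [0.468, 0.028] 0.039 [0.469, 0.029]
   O [355, 251] 180 [0.541, 0.039] 0.039 [0.541, 0.04]
   W [317, 206] 61 [0.536, -0.129] 0.05 [0.531, -0.137]
   W [358, 214] 65 [0.462, -0.039] 0.051 [0.463, -0.042]
   W [334, 225] 67 [0.538, -0.048] 0.051 [0.54, -0.051]
   W [444, 318] 81 [0.492, 0.312] 0.04 [0.493, 0.311]
side
   O [280, 439] 195 [0.475, -0.34] 0.027 [0.475, -0.34]
   W [301, 308] 71 [0.542, -0.129] 0.049 [0.544, -0.132]
   W [242, 391] 317 [0.424, -0.264] 0.05 [0.429, -0.265]
   W [299, 448] 343 [0.494, -0.35] 0.051 [0.494, -0.35]
   W [205, 422] 377 [0.369, -0.308] 0.05 [0.375, -0.308]
   W [199, 469] 54 [0.367, -0.368] 0.051 [0.367, -0.368]
wrist
   O [327, 240] 3560 [0.474, -0.332] 0.026 [0.474, -0.332]
   W [173, 136] 2780 [0.431, -0.393] 0.05 [0.431, -0.393]
   W [395, 26] 2962 [0.37, -0.305] 0.049 [0.375, -0.307]
   W [322, 3] 21 [0.36, -0.335] 0.033 [0.36, -0.335]
   W [466, 178] 2424 [0.443, -0.277] 0.05 [0.443, -0.277]
   W [321, 323] 852 [0.507, -0.337] 0.05 [0.507, -0.337]
```

Emit:
{"fn": "carry_out", "kwargs": {"motion": "0 0 0 0.025 0.875 0 0.3; 0 0 0 0.025 0.875 0 0.3; 0 0 0 0.025 0.875 0 0.3; 0 0 0 0.025 0.875 0 0.3; 0 0 0 0.025 0.875 0 0.3"}}

```text
t: 10.05
tcp_pos: [0.4691, -0.1562, 0.1122]
ee_rot: [[-1.0, 0.0, 0.0], [0.0, 1.0, -0.0], [-0.0, -0.0, -1.0]]
wrist_force: [0.6, -0.3, -0.0]
opening: 0.0555
gripper_force: 0.0
```

Emit:
{"fn": "carry_out", "kwargs": {"motion": "0 0 0 0.025 0.875 0 0.3; 0 0 0 0 0 0.6 0.3; 0 0 0 0 0 0.6 0.3; 0 0 0 0 0 0.4 0.3; 0 0 0 0 0 0.25 0.3"}}

```text
t: 10.55
tcp_pos: [0.4677, -0.1223, 0.0371]
ee_rot: [[-1.0, 0.0, -0.001], [0.0, 1.0, 0.0], [0.001, 0.0, -1.0]]
wrist_force: [-0.9, -0.3, -0.1]
opening: 0.0555
gripper_force: 0.0
```

Emit:
{"fn": "carry_out", "kwargs": {"motion": "0 0 0 0 0 0 -1; 0 0 0 0 0 0 -1; 0 0 0 0 0 0 -1; 0 0 0 0 0 0 -1; 0 0 0 0 0 0 -1"}}

```text
t: 11.05
tcp_pos: [0.4688, -0.1227, 0.0386]
ee_rot: [[-1.0, 0.0, 0.001], [0.0, 1.0, -0.0], [-0.001, -0.0, -1.0]]
wrist_force: [-0.3, -0.1, -0.9]
opening: 0.0359
gripper_force: 59.8
```

Emit:
{"fn": "carry_out", "kwargs": {"motion": "0 0 0 0 0 -0.5 -1; 0 0 0 0 0 -0.6 -1; 0 0 0 0 0 -0.6 -1; 0 0 0 0 0 -0.3 -1; 0 0 0 0 0 0 -1"}}

```text
t: 11.55
tcp_pos: [0.4696, -0.1228, 0.1195]
ee_rot: [[-1.0, 0.0, 0.003], [0.0, 1.0, -0.001], [-0.003, -0.001, -1.0]]
wrist_force: [0.6, -0.8, -1.1]
opening: 0.0359
gripper_force: 60.0
```

Emit:
{"fn": "carry_out", "kwargs": {"motion": "0 0 0 0.292 -0.873 0 -1; 0 0 0 0.292 -0.873 0 -1; 0 0 0 0.292 -0.873 0 -1; 0 0 0 0.292 -0.873 0 -1; 0 0 0 0.292 -0.873 0 -1"}}

```text
t: 12.05
tcp_pos: [0.4087, -0.2981, 0.1169]
ee_rot: [[-1.0, 0.0, -0.001], [0.0, 1.0, 0.001], [0.001, 0.001, -1.0]]
wrist_force: [0.6, 0.2, -0.4]
opening: 0.0358
gripper_force: 60.0
```

Emit:
{"fn": "carry_out", "kwargs": {"motion": "0 0 0 0.292 -0.873 0 -1; 0 0 0 0 0 0 -1; 0 0 0 0 0 0.7 -1; 0 0 0 0 0 0.7 -1; 0 0 0 0 0 0.6 -1"}}

```text
t: 12.55
tcp_pos: [0.3977, -0.3309, 0.0359]
ee_rot: [[-1.0, -0.0, -0.001], [-0.0, 1.0, 0.001], [0.001, 0.001, -1.0]]
wrist_force: [0.7, 0.7, -0.5]
opening: 0.036
gripper_force: 60.0
```

Emit:
{"fn": "carry_out", "kwargs": {"motion": "0 0 0 0 0 0 -1; 0 0 0 0 0 0 0.2; 0 0 0 0 0 0 0.2; 0 0 0 0 0 -0.9 0.2; 0 0 0 0 0 -1 0.2"}}

```text
t: 13.05
tcp_pos: [0.3979, -0.3316, 0.1152]
ee_rot: [[-1.0, 0.0, -0.001], [0.0, 1.0, 0.001], [0.001, 0.001, -1.0]]
wrist_force: [1.2, 0.9, 0.9]
opening: 0.0515
gripper_force: 0.0
```

Run:
```python
from h import *
survey('d',cams=('scene','wrist'))
```

```text
t 13.05 tcp [ 0.3979 -0.3316  0.1152] open 0.0515
scene
   O [315, 147] 99 [0.399, -0.33] 0.027 [0.398, -0.331]
   O [295, 157] 83 [0.475, -0.331] 0.029 [0.475, -0.331]
   O [374, 234] 174 [0.468, 0.029] 0.039 [0.467, 0.028]
   O [355, 251] 181 [0.542, 0.04] 0.039 [0.542, 0.04]
   W [317, 206] 64 [0.537, -0.129] 0.052 [0.537, -0.139]
   W [358, 214] 66 [0.462, -0.04] 0.051 [0.463, -0.041]
   W [334, 225] 68 [0.538, -0.048] 0.05 [0.54, -0.057]
   W [444, 318] 81 [0.493, 0.312] 0.039 [0.492, 0.311]
wrist
   O [327, 237] 3431 [0.396, -0.332] 0.026 [0.396, -0.332]
   O [325, 360] 2826 [0.474, -0.333] 0.026 [0.474, -0.333]
   W [193, 251] 1644 [0.407, -0.387] 0.05 [0.407, -0.387]
   W [432, 256] 2434 [0.405, -0.295] 0.05 [0.405, -0.295]
   W [380, 429] 309 [0.501, -0.309] 0.05 [0.501, -0.309]
   W [248, 432] 148 [0.502, -0.375] 0.05 [0.502, -0.375]
   W [319, 444] 42 [0.512, -0.337] 0.049 [0.512, -0.337]
```

Emit:
{"fn": "carry_out", "kwargs": {"motion": "0 0 0 -0.575 0.84 0 0.2; 0 0 0 -0.575 0.84 0 0.2; 0 0 0 -0.575 0.84 0 0.2; 0 0 0 -0.575 0.84 0 0.2; 0 0 0 -0.575 0.84 0 0.2"}}

```text
t: 13.65
tcp_pos: [0.5145, -0.1627, 0.1152]
ee_rot: [[-1.0, 0.0, 0.002], [0.0, 1.0, -0.0], [-0.002, -0.0, -1.0]]
wrist_force: [0.8, -0.5, -1.0]
opening: 0.0512
gripper_force: 0.0
```

Emit:
{"fn": "carry_out", "kwargs": {"motion": "0 0 0 -0.575 0.84 0 0.2; 0 0 0 0 0 0.6 0.2; 0 0 0 0 0 0.6 0.2; 0 0 0 0 0 0.4 0.2; 0 0 0 0 0 0.25 0.2"}}

```text
t: 14.15
tcp_pos: [0.5361, -0.1303, 0.0397]
ee_rot: [[-1.0, 0.0, -0.0], [0.0, 1.0, 0.0], [0.0, 0.0, -1.0]]
wrist_force: [0.0, 0.7, 0.1]
opening: 0.0512
gripper_force: 0.0
```

Emit:
{"fn": "carry_out", "kwargs": {"motion": "0 0 0 0 0 0 -1; 0 0 0 0 0 0 -1; 0 0 0 0 0 0 -1; 0 0 0 0 0 0 -1; 0 0 0 0 0 0 -1"}}

```text
t: 14.65
tcp_pos: [0.537, -0.1307, 0.0409]
ee_rot: [[-1.0, 0.0, 0.002], [0.0, 1.0, -0.0], [-0.002, -0.0, -1.0]]
wrist_force: [0.1, -0.2, 5.4]
opening: 0.0257
gripper_force: 59.3
```

Emit:
{"fn": "carry_out", "kwargs": {"motion": "0 0 0 0 0 -0.5 -1; 0 0 0 0 0 -0.6 -1; 0 0 0 0 0 -0.6 -1; 0 0 0 0 0 -0.3 -1; 0 0 0 0 0 0 -1"}}

```text
t: 15.15
tcp_pos: [0.5375, -0.1308, 0.1216]
ee_rot: [[-1.0, 0.0, 0.003], [0.0, 1.0, -0.001], [-0.003, -0.001, -1.0]]
wrist_force: [-0.6, 0.7, -0.2]
opening: 0.0258
gripper_force: 59.0
```

Emit:
{"fn": "carry_out", "kwargs": {"motion": "0 0 0 0.144 0.869 0 -1; 0 0 0 0.144 0.869 0 -1; 0 0 0 0.144 0.869 0 -1; 0 0 0 0.144 0.869 0 -1; 0 0 0 0.144 0.869 0 -1"}}

```text
t: 15.65
tcp_pos: [0.5064, 0.0445, 0.1189]
ee_rot: [[-1.0, 0.0, -0.002], [0.0, 1.0, -0.0], [0.002, -0.0, -1.0]]
wrist_force: [-0.1, 0.2, -0.5]
opening: 0.026
gripper_force: 59.0
```

Emit:
{"fn": "carry_out", "kwargs": {"motion": "0 0 0 0.144 0.869 0 -1; 0 0 0 0.144 0.869 0 -1; 0 0 0 0.144 0.869 0 -1; 0 0 0 0.144 0.869 0 -1; 0 0 0 0.144 0.869 0 -1"}}

```text
t: 16.15
tcp_pos: [0.4777, 0.2181, 0.1188]
ee_rot: [[-1.0, 0.0, -0.002], [0.0, 1.0, -0.001], [0.002, -0.001, -1.0]]
wrist_force: [0.3, 0.6, -1.0]
opening: 0.0254
gripper_force: 59.0
```

Emit:
{"fn": "carry_out", "kwargs": {"motion": "0 0 0 0.144 0.869 0 -1; 0 0 0 0.144 0.869 0 -1; 0 0 0 0.144 0.869 0 -1; 0 0 0 0 0 0 -1; 0 0 0 0 0 0 -1"}}

```text
t: 16.65
tcp_pos: [0.4606, 0.3216, 0.1188]
ee_rot: [[-1.0, -0.002, -0.002], [-0.002, 1.0, -0.001], [0.002, -0.001, -1.0]]
wrist_force: [0.0, -0.8, -0.5]
opening: 0.0261
gripper_force: 59.0
```

Emit:
{"fn": "carry_out", "kwargs": {"motion": "0 0 0 0 0 0.7 -1; 0 0 0 0 0 0.7 -1; 0 0 0 0 0 0.6 -1; 0 0 0 0 0 0 -1; 0 0 0 0 0 0 0.1"}}

```text
t: 17.15
tcp_pos: [0.4618, 0.3199, 0.0399]
ee_rot: [[-1.0, 0.002, -0.001], [0.002, 1.0, -0.001], [0.001, -0.001, -1.0]]
wrist_force: [0.4, -0.2, 1.1]
opening: 0.0396
gripper_force: 0.0
```

Emit:
{"fn": "carry_out", "kwargs": {"motion": "0 0 0 0 0 0 0.1; 0 0 0 0 0 0 0.1; 0 0 0 0 0 -0.7 0.1; 0 0 0 0 0 -0.7 0.1; 0 0 0 0 0 -0.6 0.1"}}

```text
t: 17.65
tcp_pos: [0.4621, 0.3217, 0.1224]
ee_rot: [[-1.0, 0.0, 0.002], [0.0, 1.0, 0.001], [-0.002, 0.001, -1.0]]
wrist_force: [-0.1, 1.3, -0.0]
opening: 0.0469
gripper_force: 0.0
```

Run:
```python
from h import *
survey('e',cams=('side','wrist'))
```

```text
t 17.65 tcp [0.4621 0.3217 0.1224] open 0.0469
side
   O [283, 245] 283 [0.54, 0.038] 0.037 [0.539, 0.038]
   O [248, 255] 293 [0.467, 0.026] 0.038 [0.467, 0.026]
   O [280, 432] 539 [0.475, -0.332] 0.027 [0.475, -0.332]
   O [226, 443] 568 [0.397, -0.332] 0.027 [0.397, -0.332]
   W [247, 170] 84 [0.49, 0.311] 0.038 [0.492, 0.309]
   W [234, 171] 103 [0.462, 0.318] 0.038 [0.46, 0.315]
   W [290, 275] 196 [0.538, -0.05] 0.049 [0.539, -0.052]
   W [249, 279] 212 [0.461, -0.043] 0.049 [0.462, -0.044]
   W [245, 410] 998 [0.437, -0.334] 0.05 [0.437, -0.334]
   W [200, 469] 60 [0.366, -0.368] 0.051 [0.366, -0.368]
wrist
   W [303, 76] 1488 [0.377, 0.314] 0.05 [0.377, 0.314]
   W [172, 210] 1664 [0.443, 0.25] 0.05 [0.443, 0.25]
   W [494, 108] 155 [0.39, 0.402] 0.05 [0.39, 0.402]
   W [497, 129] 194 [0.4, 0.404] 0.05 [0.4, 0.404]
   W [465, 247] 1171 [0.459, 0.394] 0.05 [0.459, 0.394]
   W [307, 261] 4194 [0.474, 0.315] 0.038 [0.474, 0.315]
   W [325, 367] 519 [0.526, 0.324] 0.05 [0.526, 0.324]
```

Emit:
{"fn": "carry_out", "kwargs": {"motion": "0 0 0 -0.242 -0.886 0 0.3; 0 0 0 -0.242 -0.886 0 0.3; 0 0 0 -0.242 -0.886 0 0.3; 0 0 0 -0.242 -0.886 0 0.3; 0 0 0 -0.242 -0.886 0 0.3"}}

```text
t: 18.25
tcp_pos: [0.5101, 0.1427, 0.1202]
ee_rot: [[-1.0, 0.0, 0.0], [0.0, 1.0, 0.0], [-0.0, 0.0, -1.0]]
wrist_force: [0.3, 0.4, -0.6]
opening: 0.0555
gripper_force: 0.0
```

Emit:
{"fn": "carry_out", "kwargs": {"motion": "0 0 0 -0.242 -0.886 0 0.3; 0 0 0 -0.242 -0.886 0 0.3; 0 0 0 -0.242 -0.886 0 0.3; 0 0 0 0 0 0 0.3; 0 0 0 0 0 0.5 0.3"}}

```text
t: 18.75
tcp_pos: [0.5411, 0.0366, 0.1019]
ee_rot: [[-1.0, 0.003, 0.005], [0.003, 1.0, 0.0], [-0.005, 0.0, -1.0]]
wrist_force: [0.7, 0.7, -0.4]
opening: 0.0555
gripper_force: 0.0
```

Emit:
{"fn": "carry_out", "kwargs": {"motion": "0 0 0 0 0 0.6 0.3; 0 0 0 0 0 0.6 0.3; 0 0 0 0 0 0.3 0.3; 0 0 0 0 0 0 0.3; 0 0 0 0 0 0 -1"}}

```text
t: 19.25
tcp_pos: [0.5392, 0.0381, 0.0406]
ee_rot: [[-1.0, 0.0, 0.001], [0.0, 1.0, 0.0], [-0.001, 0.0, -1.0]]
wrist_force: [-0.0, 0.2, -0.4]
opening: 0.0422
gripper_force: 0.0
```

Emit:
{"fn": "carry_out", "kwargs": {"motion": "0 0 0 0 0 0 -1; 0 0 0 0 0 0 -1; 0 0 0 0 0 0 -1; 0 0 0 0 0 0 -1; 0 0 0 0 0 -0.4 -1"}}

```text
t: 19.75
tcp_pos: [0.538, 0.0378, 0.0556]
ee_rot: [[-1.0, 0.0, -0.002], [0.0, 1.0, -0.0], [0.002, -0.0, -1.0]]
wrist_force: [0.1, -0.1, 1.6]
opening: 0.0356
gripper_force: 60.0
```

Emit:
{"fn": "carry_out", "kwargs": {"motion": "0 0 0 0 0 -0.5 -1; 0 0 0 0 0 -0.6 -1; 0 0 0 0 0 -0.5 -1; 0 0 0 0 0 0 -1; 0 0 0 0.235 -0.905 0 -1"}}

```text
t: 20.25
tcp_pos: [0.5313, 0.007, 0.1208]
ee_rot: [[-1.0, -0.008, 0.004], [-0.008, 1.0, 0.004], [-0.004, 0.004, -1.0]]
wrist_force: [-0.4, 0.5, -0.7]
opening: 0.0356
gripper_force: 60.0
```

Emit:
{"fn": "carry_out", "kwargs": {"motion": "0 0 0 0.235 -0.905 0 -1; 0 0 0 0.235 -0.905 0 -1; 0 0 0 0.235 -0.905 0 -1; 0 0 0 0.235 -0.905 0 -1; 0 0 0 0.235 -0.905 0 -1"}}

```text
t: 20.75
tcp_pos: [0.4815, -0.1806, 0.1196]
ee_rot: [[-1.0, 0.0, -0.0], [0.0, 1.0, 0.0], [0.0, 0.0, -1.0]]
wrist_force: [-0.3, -0.8, 0.1]
opening: 0.0355
gripper_force: 60.0
```

Emit:
{"fn": "carry_out", "kwargs": {"motion": "0 0 0 0.235 -0.905 0 -1; 0 0 0 0.235 -0.905 0 -1; 0 0 0 0.235 -0.905 0 -1; 0 0 0 0.235 -0.905 0 -1; 0 0 0 0.235 -0.905 0 -1"}}

```text
t: 21.25
tcp_pos: [0.4345, -0.3615, 0.1195]
ee_rot: [[-1.0, 0.0, -0.001], [0.0, 1.0, 0.0], [0.001, 0.0, -1.0]]
wrist_force: [0.8, -0.1, 0.3]
opening: 0.0357
gripper_force: 60.0
```

Emit:
{"fn": "carry_out", "kwargs": {"motion": "0 0 0 0 0 0 -1; 0 0 0 0 0 0.7 -1; 0 0 0 0 0 0.7 -1; 0 0 0 0 0 0.6 -1; 0 0 0 0 0 0 -1"}}

```text
t: 21.75
tcp_pos: [0.4333, -0.3578, 0.0368]
ee_rot: [[-1.0, -0.0, -0.005], [-0.0, 1.0, 0.004], [0.005, 0.004, -1.0]]
wrist_force: [-0.6, 0.4, 0.3]
opening: 0.0354
gripper_force: 60.0
```

Emit:
{"fn": "carry_out", "kwargs": {"motion": "0 0 0 0 0 0 0.1; 0 0 0 0 0 0 0.1; 0 0 0 0 0 0 0.1; 0 0 0 0 0 -0.9 0.1; 0 0 0 0 0 -1 0.1"}}

```text
t: 22.25
tcp_pos: [0.4347, -0.3598, 0.1168]
ee_rot: [[-1.0, 0.0, -0.002], [0.0, 1.0, 0.001], [0.002, 0.001, -1.0]]
wrist_force: [0.7, -0.1, -0.0]
opening: 0.0469
gripper_force: 0.0
```

Run:
```python
from h import *
survey('f',cams=('scene','wrist'))
```

```text
t 22.25 tcp [ 0.4347 -0.3598  0.1168] open 0.0469
scene
   O [300, 147] 100 [0.437, -0.357] 0.029 [0.435, -0.359]
   O [315, 147] 97 [0.4, -0.33] 0.029 [0.399, -0.33]
   O [295, 157] 83 [0.477, -0.329] 0.029 [0.475, -0.331]
   O [374, 234] 173 [0.469, 0.028] 0.039 [0.469, 0.028]
   W [358, 214] 68 [0.461, -0.041] 0.05 [0.464, -0.049]
   W [334, 225] 68 [0.538, -0.048] 0.052 [0.537, -0.057]
   W [450, 315] 174 [0.477, 0.315] 0.039 [0.476, 0.314]
wrist
   O [381, 170] 3838 [0.396, -0.332] 0.026 [0.396, -0.332]
   O [327, 237] 3422 [0.434, -0.36] 0.026 [0.434, -0.36]
   O [368, 300] 2437 [0.474, -0.334] 0.026 [0.474, -0.334]
   W [245, 182] 1988 [0.412, -0.387] 0.05 [0.412, -0.387]
   W [404, 100] 280 [0.361, -0.324] 0.049 [0.364, -0.324]
   W [499, 206] 4267 [0.431, -0.279] 0.05 [0.431, -0.28]
   W [322, 377] 817 [0.501, -0.361] 0.05 [0.501, -0.361]
```

Emit:
{"fn": "carry_out", "kwargs": {"motion": "0 0 0 -0.076 0.881 0 0.25; 0 0 0 -0.076 0.881 0 0.25; 0 0 0 -0.076 0.881 0 0.25; 0 0 0 -0.076 0.881 0 0.25; 0 0 0 -0.076 0.881 0 0.25"}}

```text
t: 22.85
tcp_pos: [0.4509, -0.1829, 0.1167]
ee_rot: [[-1.0, 0.001, 0.001], [0.001, 1.0, -0.0], [-0.001, -0.0, -1.0]]
wrist_force: [1.3, 0.1, -0.4]
opening: 0.0535
gripper_force: 0.0
```

Emit:
{"fn": "carry_out", "kwargs": {"motion": "0 0 0 -0.076 0.881 0 0.25; 0 0 0 -0.076 0.881 0 0.25; 0 0 0 -0.076 0.881 0 0.25; 0 0 0 -0.076 0.881 0 0.25; 0 0 0 -0.076 0.881 0 0.25"}}

```text
t: 23.35
tcp_pos: [0.4662, -0.0065, 0.1167]
ee_rot: [[-1.0, 0.0, 0.001], [0.0, 1.0, 0.0], [-0.001, 0.0, -1.0]]
wrist_force: [1.1, -0.3, -0.1]
opening: 0.0535
gripper_force: 0.0
```

Emit:
{"fn": "carry_out", "kwargs": {"motion": "0 0 0 -0.076 0.881 0 0.25; 0 0 0 0 0 0.6 0.25; 0 0 0 0 0 0.6 0.25; 0 0 0 0 0 0.5 0.25; 0 0 0 0 0 0.23 0.25"}}

```text
t: 23.85
tcp_pos: [0.4683, 0.0274, 0.0379]
ee_rot: [[-1.0, 0.0, -0.001], [0.0, 1.0, -0.0], [0.001, -0.0, -1.0]]
wrist_force: [-0.2, -0.2, 0.7]
opening: 0.0535
gripper_force: 0.0
```

Emit:
{"fn": "carry_out", "kwargs": {"motion": "0 0 0 0 0 0 0.25; 0 0 0 0 0 0 -1; 0 0 0 0 0 0 -1; 0 0 0 0 0 0 -1; 0 0 0 0 0 0 -1"}}

```text
t: 24.35
tcp_pos: [0.4698, 0.0273, 0.04]
ee_rot: [[-1.0, 0.001, 0.002], [0.001, 1.0, 0.0], [-0.002, 0.0, -1.0]]
wrist_force: [-1.2, -0.1, 7.8]
opening: 0.0358
gripper_force: 60.5
```

Emit:
{"fn": "carry_out", "kwargs": {"motion": "0 0 0 0 0 0 -1; 0 0 0 0 0 -0.5 -1; 0 0 0 0 0 -0.6 -1; 0 0 0 0 0 -0.6 -1; 0 0 0 0 0 -0.3 -1"}}

```text
t: 24.85
tcp_pos: [0.4701, 0.0274, 0.1211]
ee_rot: [[-1.0, 0.001, 0.004], [0.001, 1.0, 0.001], [-0.004, 0.001, -1.0]]
wrist_force: [-0.9, 0.7, 0.4]
opening: 0.0359
gripper_force: 60.0
```

Emit:
{"fn": "carry_out", "kwargs": {"motion": "0 0 0 0.089 -0.922 0 -1; 0 0 0 0.089 -0.922 0 -1; 0 0 0 0.089 -0.922 0 -1; 0 0 0 0.089 -0.922 0 -1; 0 0 0 0.089 -0.922 0 -1"}}

```text
t: 25.35
tcp_pos: [0.4508, -0.1585, 0.119]
ee_rot: [[-1.0, 0.0, 0.0], [0.0, 1.0, -0.0], [-0.0, -0.0, -1.0]]
wrist_force: [1.0, -0.6, 0.1]
opening: 0.0358
gripper_force: 60.0
```

Emit:
{"fn": "carry_out", "kwargs": {"motion": "0 0 0 0.089 -0.922 0 -1; 0 0 0 0.089 -0.922 0 -1; 0 0 0 0.089 -0.922 0 -1; 0 0 0 0.089 -0.922 0 -1; 0 0 0 0 0 0 -1"}}

```text
t: 25.85
tcp_pos: [0.4351, -0.3109, 0.1192]
ee_rot: [[-1.0, 0.008, 0.001], [0.008, 1.0, -0.004], [-0.001, -0.004, -1.0]]
wrist_force: [-0.7, 0.2, -0.2]
opening: 0.0358
gripper_force: 60.0
```

Emit:
{"fn": "carry_out", "kwargs": {"motion": "0 0 0 0 0 0 -1; 0 0 0 0 0 0.7 -1; 0 0 0 0 0 0.7 -1; 0 0 0 0 0 0.6 -1; 0 0 0 0 0 0 -1"}}

```text
t: 26.35
tcp_pos: [0.4353, -0.3014, 0.0363]
ee_rot: [[-1.0, -0.002, -0.005], [-0.002, 1.0, 0.004], [0.005, 0.004, -1.0]]
wrist_force: [0.1, 0.5, -0.4]
opening: 0.0357
gripper_force: 60.0
```

Emit:
{"fn": "carry_out", "kwargs": {"motion": "0 0 0 0 0 0 0.1; 0 0 0 0 0 0 0.1; 0 0 0 0 0 0 0.1; 0 0 0 0 0 -0.9 0.1; 0 0 0 0 0 -1 0.1"}}

```text
t: 26.85
tcp_pos: [0.4361, -0.3041, 0.1156]
ee_rot: [[-1.0, 0.0, -0.002], [0.0, 1.0, 0.001], [0.002, 0.001, -1.0]]
wrist_force: [0.4, -0.9, 0.7]
opening: 0.0471
gripper_force: 0.0
```

Run:
```python
from h import *
survey('g',cams=('scene','wrist'))
```

```text
t 26.85 tcp [ 0.4361 -0.3041  0.1156] open 0.0471
scene
   O [300, 147] 98 [0.436, -0.358] 0.028 [0.435, -0.36]
   O [313, 152] 171 [0.415, -0.312] 0.029 [0.418, -0.316]
   O [295, 157] 84 [0.475, -0.331] 0.028 [0.474, -0.331]
   W [358, 214] 66 [0.463, -0.04] 0.05 [0.463, -0.042]
   W [334, 225] 68 [0.54, -0.047] 0.051 [0.534, -0.056]
   W [450, 315] 176 [0.477, 0.314] 0.04 [0.477, 0.314]
wrist
   O [275, 167] 3880 [0.397, -0.331] 0.026 [0.397, -0.332]
   O [226, 235] 3509 [0.434, -0.36] 0.026 [0.434, -0.36]
   O [328, 234] 3462 [0.433, -0.303] 0.026 [0.433, -0.303]
   O [279, 301] 2871 [0.474, -0.332] 0.026 [0.474, -0.332]
   W [128, 210] 2541 [0.429, -0.387] 0.05 [0.429, -0.387]
   W [377, 184] 3212 [0.409, -0.295] 0.05 [0.409, -0.295]
   W [322, 368] 881 [0.494, -0.312] 0.05 [0.494, -0.312]
```

Emit:
{"fn": "carry_out", "kwargs": {"motion": "0 0 0 -0.078 0.819 0 0.2; 0 0 0 -0.078 0.819 0 0.2; 0 0 0 -0.078 0.819 0 0.2; 0 0 0 -0.078 0.819 0 0.2; 0 0 0 -0.078 0.819 0 0.2"}}

```text
t: 27.45
tcp_pos: [0.4527, -0.1396, 0.1154]
ee_rot: [[-1.0, 0.001, 0.001], [0.001, 1.0, -0.0], [-0.001, -0.0, -1.0]]
wrist_force: [1.2, 0.5, 0.6]
opening: 0.0514
gripper_force: 0.0
```

Emit:
{"fn": "carry_out", "kwargs": {"motion": "0 0 0 -0.078 0.819 0 0.2; 0 0 0 -0.078 0.819 0 0.2; 0 0 0 -0.078 0.819 0 0.2; 0 0 0 0 0 0 0.2; 0 0 0 0 0 0.6 0.2"}}

```text
t: 27.95
tcp_pos: [0.4645, -0.0417, 0.093]
ee_rot: [[-1.0, -0.002, 0.007], [-0.002, 1.0, 0.0], [-0.007, 0.0, -1.0]]
wrist_force: [0.0, -0.1, -1.0]
opening: 0.0514
gripper_force: 0.0
```

Emit:
{"fn": "carry_out", "kwargs": {"motion": "0 0 0 0 0 0.6 0.2; 0 0 0 0 0 0.4 0.2; 0 0 0 0 0 0.25 0.2; 0 0 0 0 0 0 0.2; 0 0 0 0 0 0 -1"}}

```text
t: 28.45
tcp_pos: [0.4622, -0.0429, 0.0414]
ee_rot: [[-1.0, 0.001, 0.001], [0.001, 1.0, -0.0], [-0.001, -0.0, -1.0]]
wrist_force: [-0.3, -0.2, -0.6]
opening: 0.0379
gripper_force: 0.0
```

Emit:
{"fn": "carry_out", "kwargs": {"motion": "0 0 0 0 0 0 -1; 0 0 0 0 0 0 -1; 0 0 0 0 0 0 -1; 0 0 0 0 0 0 -1; 0 0 0 0 0 -0.4 -1"}}

```text
t: 28.95
tcp_pos: [0.4611, -0.0425, 0.0567]
ee_rot: [[-1.0, 0.0, -0.001], [0.0, 1.0, -0.0], [0.001, -0.0, -1.0]]
wrist_force: [1.2, -0.0, 0.8]
opening: 0.026
gripper_force: 59.1
```

Emit:
{"fn": "carry_out", "kwargs": {"motion": "0 0 0 0 0 -0.5 -1; 0 0 0 0 0 -0.6 -1; 0 0 0 0 0 -0.5 -1; 0 0 0 0 0 0 -1; 0 0 0 0.068 0.839 0 -1"}}

```text
t: 29.45
tcp_pos: [0.4602, -0.0127, 0.1217]
ee_rot: [[-1.0, 0.008, 0.003], [0.008, 1.0, -0.002], [-0.003, -0.002, -1.0]]
wrist_force: [-0.2, 0.9, 0.2]
opening: 0.026
gripper_force: 59.1
```

Emit:
{"fn": "carry_out", "kwargs": {"motion": "0 0 0 0.068 0.839 0 -1; 0 0 0 0.068 0.839 0 -1; 0 0 0 0.068 0.839 0 -1; 0 0 0 0.068 0.839 0 -1; 0 0 0 0.068 0.839 0 -1"}}

```text
t: 29.95
tcp_pos: [0.4451, 0.1601, 0.1206]
ee_rot: [[-1.0, 0.0, -0.0], [0.0, 1.0, -0.0], [0.0, -0.0, -1.0]]
wrist_force: [1.2, -0.1, 0.3]
opening: 0.0257
gripper_force: 59.1
```

Emit:
{"fn": "carry_out", "kwargs": {"motion": "0 0 0 0.068 0.839 0 -1; 0 0 0 0.068 0.839 0 -1; 0 0 0 0.068 0.839 0 -1; 0 0 0 0.068 0.839 0 -1; 0 0 0 0.068 0.839 0 -1"}}

```text
t: 30.45
tcp_pos: [0.4315, 0.3278, 0.1204]
ee_rot: [[-1.0, 0.0, -0.0], [0.0, 1.0, -0.0], [0.0, -0.0, -1.0]]
wrist_force: [0.3, -0.5, -0.5]
opening: 0.0259
gripper_force: 59.1
```

Emit:
{"fn": "carry_out", "kwargs": {"motion": "0 0 0 0 0 0 -1; 0 0 0 0 0 0 -1; 0 0 0 0 0 0.7 -1; 0 0 0 0 0 0.7 -1; 0 0 0 0 0 0.6 -1"}}

```text
t: 30.95
tcp_pos: [0.4322, 0.3245, 0.0396]
ee_rot: [[-1.0, 0.002, -0.0], [0.002, 1.0, -0.001], [0.0, -0.001, -1.0]]
wrist_force: [-0.0, -0.2, -0.8]
opening: 0.0254
gripper_force: 59.1
```

Emit:
{"fn": "carry_out", "kwargs": {"motion": "0 0 0 0 0 0 -1; 0 0 0 0 0 0 0.1; 0 0 0 0 0 0 0.1; 0 0 0 0 0 -0.9 0.1; 0 0 0 0 0 -1 0.1"}}

```text
t: 31.45
tcp_pos: [0.4317, 0.3261, 0.1181]
ee_rot: [[-1.0, 0.001, -0.001], [0.001, 1.0, -0.001], [0.001, -0.001, -1.0]]
wrist_force: [1.0, 0.9, -0.1]
opening: 0.0471
gripper_force: 0.0
```

Run:
```python
from h import *
survey('h',cams=('side','wrist'))
```

```text
t 31.45 tcp [0.4317 0.3261 0.1181] open 0.0471
side
   O [249, 418] 512 [0.434, -0.303] 0.027 [0.434, -0.304]
   O [279, 432] 535 [0.475, -0.332] 0.027 [0.475, -0.332]
   O [226, 443] 578 [0.397, -0.332] 0.027 [0.397, -0.332]
   O [254, 457] 606 [0.435, -0.36] 0.027 [0.435, -0.36]
   W [247, 171] 84 [0.491, 0.312] 0.038 [0.492, 0.309]
   W [221, 171] 98 [0.43, 0.323] 0.038 [0.43, 0.321]
   W [234, 171] 100 [0.461, 0.316] 0.037 [0.46, 0.315]
   W [290, 275] 195 [0.538, -0.05] 0.049 [0.539, -0.051]
   W [246, 410] 943 [0.437, -0.334] 0.051 [0.437, -0.334]
   W [200, 470] 59 [0.367, -0.369] 0.051 [0.367, -0.369]
wrist
   W [275, 140] 1152 [0.376, 0.306] 0.05 [0.376, 0.306]
   W [166, 247] 1356 [0.435, 0.25] 0.05 [0.435, 0.25]
   W [451, 167] 437 [0.389, 0.39] 0.05 [0.389, 0.39]
   W [461, 255] 1041 [0.436, 0.399] 0.05 [0.436, 0.399]
   W [302, 280] 5918 [0.458, 0.318] 0.038 [0.457, 0.319]
   W [323, 413] 613 [0.527, 0.329] 0.05 [0.527, 0.329]
```

Emit:
{"fn": "carry_out", "kwargs": {"motion": "0 0 0 -0.241 -0.853 0 0.2; 0 0 0 -0.241 -0.853 0 0.2; 0 0 0 -0.241 -0.853 0 0.2; 0 0 0 -0.241 -0.853 0 0.2; 0 0 0 -0.241 -0.853 0 0.2"}}

```text
t: 32.05
tcp_pos: [0.481, 0.1546, 0.1179]
ee_rot: [[-1.0, 0.0, 0.002], [0.0, 1.0, 0.001], [-0.002, 0.001, -1.0]]
wrist_force: [0.4, -0.4, -0.3]
opening: 0.0512
gripper_force: 0.0
```

Emit:
{"fn": "carry_out", "kwargs": {"motion": "0 0 0 -0.241 -0.853 0 0.2; 0 0 0 -0.241 -0.853 0 0.2; 0 0 0 -0.241 -0.853 0 0.2; 0 0 0 -0.241 -0.853 0 0.2; 0 0 0 -0.241 -0.853 0 0.2"}}

```text
t: 32.55
tcp_pos: [0.529, -0.0163, 0.1179]
ee_rot: [[-1.0, 0.001, 0.002], [0.001, 1.0, 0.0], [-0.002, 0.0, -1.0]]
wrist_force: [0.2, 0.2, -0.7]
opening: 0.0517
gripper_force: 0.0
```

Emit:
{"fn": "carry_out", "kwargs": {"motion": "0 0 0 -0.241 -0.853 0 0.2; 0 0 0 0 0 0 0.2; 0 0 0 0 0 0.6 0.2; 0 0 0 0 0 0.6 0.2; 0 0 0 0 0 0.5 0.2"}}

```text
t: 33.05
tcp_pos: [0.5381, -0.0483, 0.0487]
ee_rot: [[-1.0, 0.0, 0.001], [0.0, 1.0, 0.0], [-0.001, 0.0, -1.0]]
wrist_force: [-0.3, -1.3, 0.0]
opening: 0.0514
gripper_force: 0.0
```

Emit:
{"fn": "carry_out", "kwargs": {"motion": "0 0 0 0 0 0.25 0.2; 0 0 0 0 0 0 0.2; 0 0 0 0 0 0 -1; 0 0 0 0 0 0 -1; 0 0 0 0 0 0 -1"}}

```text
t: 33.55
tcp_pos: [0.5389, -0.0487, 0.0403]
ee_rot: [[-1.0, 0.0, 0.002], [0.0, 1.0, -0.0], [-0.002, -0.0, -1.0]]
wrist_force: [-0.9, 0.6, 7.3]
opening: 0.0254
gripper_force: 59.3
```

Emit:
{"fn": "carry_out", "kwargs": {"motion": "0 0 0 0 0 0 -1; 0 0 0 0 0 -0.5 -1; 0 0 0 0 0 -0.6 -1; 0 0 0 0 0 -0.6 -1; 0 0 0 0 0 -0.3 -1"}}

```text
t: 34.05
tcp_pos: [0.5393, -0.0488, 0.1214]
ee_rot: [[-1.0, 0.0, 0.004], [0.0, 1.0, -0.0], [-0.004, -0.0, -1.0]]
wrist_force: [1.1, -0.1, -0.6]
opening: 0.0258
gripper_force: 59.0
```

Emit:
{"fn": "carry_out", "kwargs": {"motion": "0 0 0 0.309 0.864 0 -1; 0 0 0 0.309 0.864 0 -1; 0 0 0 0.309 0.864 0 -1; 0 0 0 0.309 0.864 0 -1; 0 0 0 0.309 0.864 0 -1"}}

```text
t: 34.55
tcp_pos: [0.4756, 0.1254, 0.119]
ee_rot: [[-1.0, 0.0, 0.0], [0.0, 1.0, 0.0], [-0.0, 0.0, -1.0]]
wrist_force: [1.5, 0.2, 0.2]
opening: 0.0259
gripper_force: 59.0
```

Emit:
{"fn": "carry_out", "kwargs": {"motion": "0 0 0 0.309 0.864 0 -1; 0 0 0 0.309 0.864 0 -1; 0 0 0 0.309 0.864 0 -1; 0 0 0 0.309 0.864 0 -1; 0 0 0 0.309 0.864 0 -1"}}

```text
t: 35.05
tcp_pos: [0.4138, 0.2983, 0.119]
ee_rot: [[-1.0, 0.0, 0.0], [0.0, 1.0, 0.0], [-0.0, 0.0, -1.0]]
wrist_force: [0.3, 0.4, -0.8]
opening: 0.0256
gripper_force: 59.0
```

Emit:
{"fn": "carry_out", "kwargs": {"motion": "0 0 0 0.309 0.864 0 -1; 0 0 0 0 0 0 -1; 0 0 0 0 0 0.7 -1; 0 0 0 0 0 0.7 -1; 0 0 0 0 0 0.6 -1"}}

```text
t: 35.55
tcp_pos: [0.4022, 0.3308, 0.0379]
ee_rot: [[-1.0, 0.001, 0.0], [0.001, 1.0, -0.0], [-0.0, -0.0, -1.0]]
wrist_force: [-0.5, 0.1, 0.3]
opening: 0.0258
gripper_force: 59.0
```

Emit:
{"fn": "carry_out", "kwargs": {"motion": "0 0 0 0 0 0 -1; 0 0 0 0 0 0 0.1; 0 0 0 0 0 0 0.1; 0 0 0 0 0 -0.9 0.1; 0 0 0 0 0 -1 0.1"}}

```text
t: 36.05
tcp_pos: [0.4018, 0.331, 0.1161]
ee_rot: [[-1.0, 0.0, -0.001], [0.0, 1.0, -0.001], [0.001, -0.001, -1.0]]
wrist_force: [1.1, -0.5, 0.9]
opening: 0.047
gripper_force: 0.0
```

Run:
```python
from h import *
survey('i',cams=('side','scene','wrist'))
```

```text
t 36.05 tcp [0.4018 0.331  0.1161] open 0.047
side
   O [249, 418] 507 [0.434, -0.304] 0.027 [0.434, -0.304]
   O [279, 432] 535 [0.475, -0.333] 0.027 [0.475, -0.332]
   O [226, 443] 571 [0.397, -0.332] 0.027 [0.397, -0.332]
   O [254, 457] 605 [0.435, -0.359] 0.027 [0.435, -0.36]
   W [247, 170] 84 [0.491, 0.313] 0.038 [0.492, 0.31]
   W [209, 172] 95 [0.4, 0.328] 0.038 [0.401, 0.327]
   W [221, 171] 97 [0.429, 0.323] 0.038 [0.431, 0.321]
   W [234, 171] 97 [0.461, 0.315] 0.038 [0.461, 0.315]
   W [245, 410] 958 [0.438, -0.333] 0.051 [0.438, -0.333]
   W [200, 469] 57 [0.367, -0.368] 0.051 [0.367, -0.368]
scene
   O [300, 147] 101 [0.438, -0.358] 0.029 [0.436, -0.359]
   O [313, 151] 186 [0.417, -0.315] 0.029 [0.416, -0.316]
   O [295, 157] 84 [0.475, -0.332] 0.029 [0.475, -0.33]
   W [328, 144] 21 [0.384, -0.295] 0.052 [0.384, -0.298]
   W [461, 310] 342 [0.446, 0.321] 0.04 [0.443, 0.32]
wrist
   W [248, 203] 708 [0.374, 0.298] 0.05 [0.374, 0.298]
   W [160, 276] 904 [0.418, 0.253] 0.05 [0.418, 0.253]
   W [401, 226] 695 [0.386, 0.372] 0.05 [0.386, 0.372]
   W [305, 263] 3965 [0.413, 0.327] 0.038 [0.417, 0.326]
   W [454, 288] 539 [0.42, 0.401] 0.05 [0.42, 0.401]
   W [289, 342] 1376 [0.459, 0.318] 0.038 [0.463, 0.316]
   W [284, 384] 1598 [0.489, 0.312] 0.038 [0.488, 0.314]
```

View pics/side_i.png

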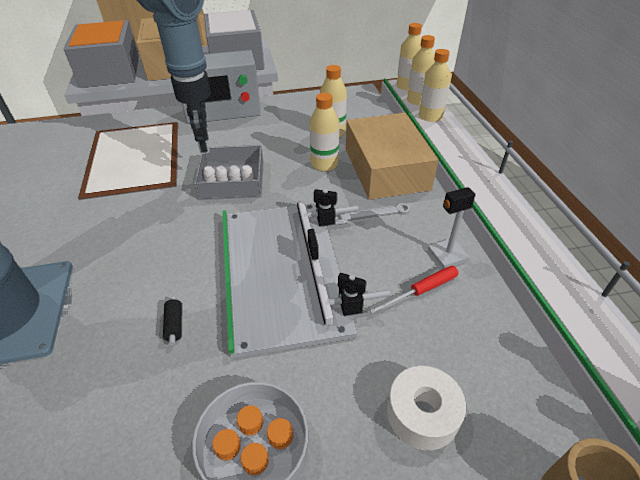

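The side view shows the bed empty, four orange caps in the tub around (253,440) and four white caps in the tray around (228,172). Next I turn the tool and approach the handle.

Emit:
{"fn": "carry_out", "kwargs": {"motion": "0 0 0.0463 0 0 -0.1 0.3; 0 0 0.0463 0 0 -0.1 0.3; 0 0 0.0463 0 0 -0.1 0.3; 0 0 0.0463 0 0 -0.1 0.3; 0 0 0.0463 0 0 -0.1 0.3"}}

```text
t: 36.7
tcp_pos: [0.4019, 0.3313, 0.1352]
ee_rot: [[-0.743, 0.67, -0.0], [0.67, 0.743, 0.0], [0.0, 0.0, -1.0]]
wrist_force: [-0.5, 0.0, -0.1]
opening: 0.0555
gripper_force: 0.0
```

Emit:
{"fn": "carry_out", "kwargs": {"motion": "0 0 0.0463 0 0 0 0.3; 0 0 0.0463 0 0 0 0.3; 0 0 0.0463 0 0 0 0.3; 0 0 0.0463 0 0 0 0.3; 0 0 0.0463 0 0 0 0.3"}}

```text
t: 37.2
tcp_pos: [0.4019, 0.3314, 0.135]
ee_rot: [[-0.11, 0.994, -0.0], [0.994, 0.11, 0.0], [0.0, -0.0, -1.0]]
wrist_force: [0.2, -0.1, -0.8]
opening: 0.0555
gripper_force: 0.0
```

Emit:
{"fn": "carry_out", "kwargs": {"motion": "0 0 0.0463 0 0 0 0.3; 0 0 0 -0.837 0.496 0 0.3; 0 0 0 -0.837 0.496 0 0.3; 0 0 0 -0.837 0.496 0 0.3; 0 0 0 -0.837 0.496 0 0.3"}}

```text
t: 37.7
tcp_pos: [0.4778, 0.194, 0.135]
ee_rot: [[0.029, 1.0, 0.0], [1.0, -0.029, 0.0], [0.0, 0.0, -1.0]]
wrist_force: [0.3, 0.1, 0.7]
opening: 0.0552
gripper_force: 0.0
```

Emit:
{"fn": "carry_out", "kwargs": {"motion": "0 0 0 -0.837 0.496 0 0.3; 0 0 0 -0.837 0.496 0 0.3; 0 0 0 -0.837 0.496 0 0.3; 0 0 0 -0.837 0.496 0 0.3; 0 0 0 -0.837 0.496 0 0.3"}}

```text
t: 38.2
tcp_pos: [0.5721, 0.0236, 0.135]
ee_rot: [[0.029, 1.0, -0.0], [1.0, -0.029, 0.0], [0.0, -0.0, -1.0]]
wrist_force: [0.1, 0.4, 1.1]
opening: 0.0553
gripper_force: 0.0
```

Emit:
{"fn": "carry_out", "kwargs": {"motion": "0 0 0 -0.837 0.496 0 0.3; 0 0 0 0 0 0 0.3; 0 0 0 0 0 0 0.3"}}

```text
t: 38.5
tcp_pos: [0.5903, -0.0099, 0.1348]
ee_rot: [[0.032, 0.999, -0.0], [0.999, -0.032, 0.0], [0.0, -0.0, -1.0]]
wrist_force: [0.4, 1.4, -0.2]
opening: 0.0554
gripper_force: 0.0
```

```bash
cat >> h.py <<'E'
def darks(n,tag=None,zlo=.055,band=.005):
    p,d,m=grab(n); P=cloud(m,d)
    if tag: save(p,f'{n}_{tag}.png')
    dark=(p.max(-1)<70)&(P[...,2]>zlo)&(P[...,2]<.1)&(P[...,0]>.5)&(P[...,0]<.72)&(abs(P[...,1])<.22)
    k,l,st,cc=cv2.connectedComponentsWithStats(dark.astype(np.uint8))
    for i in range(1,k):
        if st[i,4]<40: continue
        Q=P[l==i]; zt=np.percentile(Q[:,2],97); T=Q[abs(Q[:,2]-zt)<band]; c,(w,h),a=cv2.minAreaRect((T[:,:2]*1000).astype(np.float32))
        if h>w: w,h,a=h,w,a+90
        print(n,'dark',cc[i].round().tolist(),st[i,4],'zt',round(float(zt),3),'c',np.round(c,1).tolist(),'size',round(w,1),round(h,1),'long axis deg',round((a+90)%180-90,1))
E
python3 - <<'E'
from h import *
s=bot.state(); print(np.round(s['tcp_pos'],4),np.round(s['ee_rot'],3).tolist(),s['t'])
darks('wrist','j'); darks('scene'); darks('side')
E
```

```text
[ 0.5903 -0.0099  0.1348] [[0.032, 0.999, -0.0], [0.999, -0.032, 0.0], [0.0, -0.0, -1.0]] 38.5
wrist dark [441.0, 21.0] 4026 zt 0.091 c [654.8, 96.5] size 15.8 4.3 long axis deg -5.5
wrist dark [320.0, 267.0] 3465 zt 0.085 c [590.7, -8.3] size 49.3 13.7 long axis deg 87.9
wrist dark [390.0, 426.0] 648 zt 0.058 c [629.1, -114.6] size 23.6 14.4 long axis deg 0.0
wrist dark [401.0, 445.0] 68 zt 0.069 c [632.1, -118.2] size 3.5 2.5 long axis deg 23.9
scene dark [286.0, 217.0] 257 zt 0.094 c [636.1, -128.0] size 45.9 15.3 long axis deg -36.2
scene dark [328.0, 240.0] 170 zt 0.086 c [592.2, -7.6] size 51.1 14.6 long axis deg 85.8
scene dark [341.0, 284.0] 265 zt 0.094 c [643.7, 110.6] size 47.7 13.5 long axis deg -22.7
side dark [320.0, 203.0] 114 zt 0.082 c [629.0, 107.3] size 21.1 6.0 long axis deg -33.9
side dark [312.0, 243.0] 213 zt 0.085 c [590.7, -9.8] size 49.0 12.3 long axis deg 88.5
side dark [351.0, 287.0] 522 zt 0.093 c [635.0, -131.2] size 48.7 14.0 long axis deg -34.5
```

View pics/wrist_j.png

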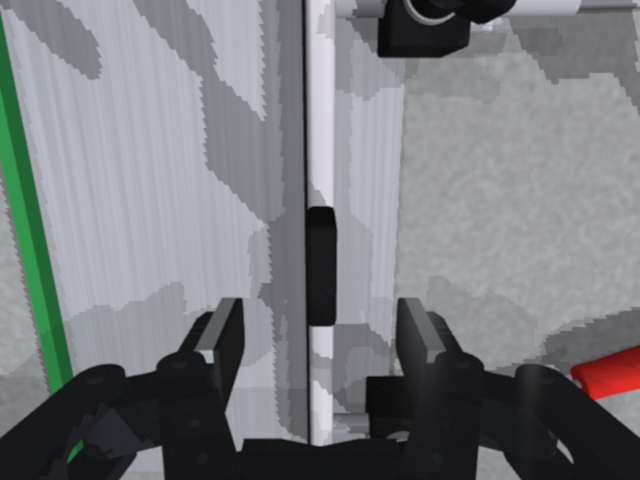

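The wrist view shows the handle at (320,267) centred between the fingers, with the rail path clear. I'm lowering the gripper to take hold of the handle.

Emit:
{"fn": "carry_out", "kwargs": {"motion": "0 0 0 0 0 0.6 0.3; 0 0 0 0 0 0.6 0.3; 0 0 0 0 0 0.42 0.3; 0 0 0 0 0 0 0; 0 0 0 0 0 0 -1"}}

```text
t: 39.15
tcp_pos: [0.5906, -0.0086, 0.0704]
ee_rot: [[0.029, 1.0, -0.0], [1.0, -0.029, 0.0], [0.0, -0.0, -1.0]]
wrist_force: [-0.5, -0.6, 0.1]
opening: 0.0294
gripper_force: 0.0
```

Emit:
{"fn": "carry_out", "kwargs": {"motion": "0 0 0 0 0 0 -1; 0 0 0 0 0 0 -1; 0 0 0 0 0 0 -1; 0 0 0 0 0 0 -1; 0 0 0 0 0 0 -1"}}

```text
t: 39.65
tcp_pos: [0.5914, -0.009, 0.0713]
ee_rot: [[0.029, 1.0, 0.002], [1.0, -0.029, 0.0], [0.0, 0.002, -1.0]]
wrist_force: [-0.1, 1.5, 6.1]
opening: 0.0128
gripper_force: 60.6
```

Emit:
{"fn": "carry_out", "kwargs": {"motion": "0 0 0 0 -0.2 0 -1; 0 0 0 0 -0.2 0 -1; 0 0 0 0 -0.2 0 -1; 0 0 0 0 -0.2 0 -1; 0 0 0 0 0 0 -1"}}

```text
t: 40.15
tcp_pos: [0.5583, -0.0079, 0.0713]
ee_rot: [[0.03, 1.0, 0.001], [1.0, -0.03, 0.001], [0.001, 0.001, -1.0]]
wrist_force: [-2.1, 0.9, 11.2]
opening: 0.0133
gripper_force: 62.0
```

Emit:
{"fn": "carry_out", "kwargs": {"motion": "0 0 0 0 -0.1 0 -1; 0 0 0 0 -0.08 0 -1; 0 0 0 0 0 0 -1; 0 0 0 0 0 0 -1; 0 0 0 0 0 0 -1"}}

```text
t: 40.65
tcp_pos: [0.552, -0.0078, 0.0713]
ee_rot: [[0.03, 1.0, 0.002], [1.0, -0.03, 0.0], [0.001, 0.002, -1.0]]
wrist_force: [0.3, 1.5, 8.1]
opening: 0.0132
gripper_force: 61.8
```

Emit:
{"fn": "carry_out", "kwargs": {"motion": "0 0 0 0 -0.05 0 -1; 0 0 0 0 0 0 -1; 0 0 0 0 0 0 -1"}}

```text
t: 40.95
tcp_pos: [0.5516, -0.0077, 0.0713]
ee_rot: [[0.029, 1.0, 0.005], [1.0, -0.029, -0.0], [0.0, 0.005, -1.0]]
wrist_force: [6.7, 1.0, 2.4]
opening: 0.0132
gripper_force: 60.8
```

Emit:
{"fn": "carry_out", "kwargs": {"motion": "0 0 0 0 -0.05 0 -1; 0 0 0 0 0 0 -1; 0 0 0 0 0 0 -1"}}

```text
t: 41.25
tcp_pos: [0.5516, -0.0078, 0.0714]
ee_rot: [[0.029, 1.0, 0.009], [1.0, -0.029, -0.001], [-0.0, 0.009, -1.0]]
wrist_force: [12.8, -0.2, -4.3]
opening: 0.0129
gripper_force: 59.8
```

The rail is at its stop: the handle has moved 39.8 mm and the reaction has risen to 13 N. I'll ease off, release and go above the left knob.

Emit:
{"fn": "carry_out", "kwargs": {"motion": "0 0 0 0 0.05 0 -1; 0 0 0 0 0 0 -1; 0 0 0 0 0 0 0.2; 0 0 0 0 0 0 0.2; 0 0 0 0 0 0 0.2"}}

```text
t: 41.75
tcp_pos: [0.5483, -0.0079, 0.0698]
ee_rot: [[0.03, 1.0, -0.002], [1.0, -0.03, 0.0], [-0.0, -0.002, -1.0]]
wrist_force: [-0.1, -0.6, 0.4]
opening: 0.0516
gripper_force: 0.0
```

Emit:
{"fn": "carry_out", "kwargs": {"motion": "0 0 0 0 0 0 0.2; 0 0 0 0 0 -0.5 0.2; 0 0 0 0 0 -0.7 0.2; 0 0 0 0 0 -0.6 0.2; 0 0 0 0 0 0 0.2"}}

```text
t: 42.25
tcp_pos: [0.5512, -0.008, 0.1449]
ee_rot: [[0.03, 1.0, 0.005], [1.0, -0.03, 0.0], [0.001, 0.005, -1.0]]
wrist_force: [0.8, 0.6, -0.1]
opening: 0.0512
gripper_force: 0.0
```

Emit:
{"fn": "carry_out", "kwargs": {"motion": "0 0 0 0.75 0.555 0 0.2; 0 0 0 0.75 0.555 0 0.2; 0 0 0 0.75 0.555 0 0.2; 0 0 0 0.75 0.555 0 0.2; 0 0 0 0 0 0 0.2"}}

```text
t: 42.75
tcp_pos: [0.6432, 0.116, 0.1408]
ee_rot: [[0.022, 1.0, 0.001], [1.0, -0.022, 0.003], [0.003, 0.001, -1.0]]
wrist_force: [0.2, 0.4, -0.1]
opening: 0.0514
gripper_force: 0.0
```

Emit:
{"fn": "carry_out", "kwargs": {"motion": "0 0 -0.0463 0 0 0 0.2; 0 0 -0.0463 0 0 0 0.2; 0 0 -0.0463 0 0 0 0.2; 0 0 -0.0463 0 0 0 0.2; 0 0 -0.0463 0 0 0 0.2"}}

```text
t: 43.25
tcp_pos: [0.6406, 0.1088, 0.141]
ee_rot: [[-0.647, 0.763, -0.002], [0.763, 0.647, -0.001], [0.001, -0.002, -1.0]]
wrist_force: [0.3, -0.4, -0.6]
opening: 0.0513
gripper_force: 0.0
```

Emit:
{"fn": "carry_out", "kwargs": {"motion": "0 0 -0.0463 0 0 0 0.2; 0 0 -0.0463 0 0 0 0.2; 0 0 -0.0463 0 0 0 0.2; 0 0 0 0 0 0 0.2; 0 0 0 0 0 0 0.2"}}

```text
t: 43.75
tcp_pos: [0.6411, 0.1089, 0.1415]
ee_rot: [[-0.904, 0.427, -0.001], [0.427, 0.904, -0.0], [0.001, -0.001, -1.0]]
wrist_force: [-0.4, 0.2, -0.3]
opening: 0.0511
gripper_force: 0.0
```

Run:
```python
from h import *
s=bot.state(); R=s['ee_rot']; print(np.round(s['tcp_pos'],4),'yaw',np.degrees(np.arctan2(R[1][0],R[0][0])),s['t'],np.round(s['qpos'],2))
darks('wrist','k',.075); darks('scene','k'); darks('side')
```

```text
[0.6411 0.1089 0.1415] yaw 154.72875915071228 43.75 [-0.33  0.66  0.14  1.62 -0.11  0.87  0.98]
wrist dark [26.0, 197.0] 1989 zt 0.085 c [551.9, 3.1] size 29.8 14.0 long axis deg 88.1
wrist dark [323.0, 273.0] 3392 zt 0.093 c [641.5, 109.5] size 48.8 13.6 long axis deg -24.6
scene dark [286.0, 217.0] 249 zt 0.094 c [635.9, -128.7] size 45.8 14.3 long axis deg -34.0
scene dark [340.0, 286.0] 205 zt 0.094 c [656.1, 104.6] size 20.9 13.1 long axis deg -24.9
side dark [325.0, 199.0] 360 zt 0.093 c [642.5, 107.9] size 46.9 14.0 long axis deg -24.6
side dark [292.0, 246.0] 199 zt 0.085 c [551.7, -8.8] size 49.0 12.3 long axis deg 88.6
side dark [351.0, 287.0] 519 zt 0.093 c [635.3, -131.6] size 48.9 14.4 long axis deg -31.7
```

View pics/wrist_k.png

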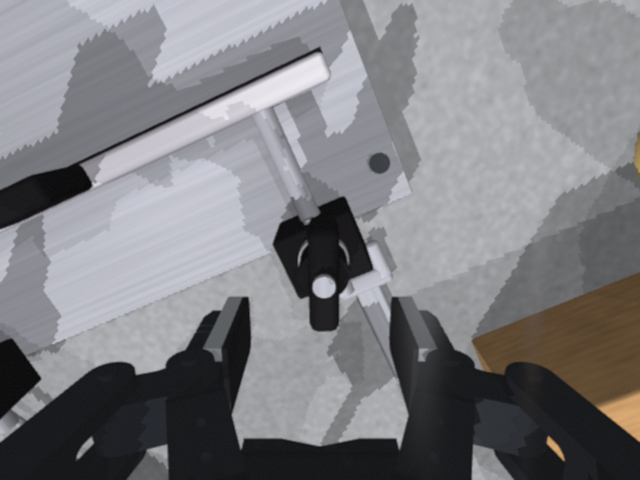

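The wrist view shows the left wing at (323,270), aligned between the fingers, and the rail is still in with the handle at x=0.552. I'm going down to grip the wing.

Emit:
{"fn": "carry_out", "kwargs": {"motion": "0 0 0 0 0.02 0.5 0.2; 0 0 0 0 0 0.5 0.2; 0 0 0 0 0 0.51 0.2; 0 0 0 0 0 0 0; 0 0 0 0 0 0 -1"}}

```text
t: 44.4
tcp_pos: [0.6419, 0.1102, 0.0818]
ee_rot: [[-0.906, 0.424, -0.0], [0.424, 0.906, -0.0], [0.0, -0.001, -1.0]]
wrist_force: [-0.6, 0.1, 0.3]
opening: 0.0294
gripper_force: 0.0
```

Emit:
{"fn": "carry_out", "kwargs": {"motion": "0 0 0 0 0 0 -1; 0 0 0 0 0 0 -1; 0 0 0 0 0 0 -1; 0 0 0 0 0 0 -1; 0 0 0 0 0 0 -1"}}

```text
t: 44.9
tcp_pos: [0.6428, 0.1101, 0.0831]
ee_rot: [[-0.906, 0.423, 0.002], [0.423, 0.906, 0.0], [-0.002, 0.001, -1.0]]
wrist_force: [-0.8, -0.8, 7.0]
opening: 0.0131
gripper_force: 59.8
```

Emit:
{"fn": "carry_out", "kwargs": {"motion": "0 0 0.04 0 0 0 -1; 0 0 0.04 0 0 0 -1; 0 0 0.04 0 0 0 -1; 0 0 0.04 0 0 0 -1; 0 0 0 0 0 0 -1"}}

```text
t: 45.4
tcp_pos: [0.6426, 0.1099, 0.0831]
ee_rot: [[-0.587, 0.809, 0.001], [0.809, 0.587, -0.0], [-0.001, 0.001, -1.0]]
wrist_force: [-2.6, -1.8, 7.0]
opening: 0.0129
gripper_force: 60.2
```

```bash
cat >> h.py <<'E'
def tw():
    s=bot.state(); R=s['ee_rot']; print(np.round(s['tcp_pos'],4),'yaw',round(np.degrees(np.arctan2(R[1][0],R[0][0])),2),'F',np.round(s['wrist_force'],1),'M',np.round(s['torque'],2),'q7',round(s['qpos'][6],2),'open',round(float(s['opening']),4),'t',s['t'])
E
python3 -c "from h import *; tw()"
```

```text
[0.6426 0.1099 0.0831] yaw 125.95 F [-2.6 -1.8  7. ] M [-0.3   0.52 -0.05] q7 0.59 open 0.0129 t 45.4
```

Emit:
{"fn": "carry_out", "kwargs": {"motion": "0 0 0.04 0 0 0 -1; 0 0 0.04 0 0 0 -1; 0 0 0.04 0 0 0 -1; 0 0 0.04 0 0 0 -1; 0 0 0 0 0 0 -1"}}

```text
t: 45.9
tcp_pos: [0.6423, 0.1097, 0.0831]
ee_rot: [[-0.125, 0.992, 0.001], [0.992, 0.125, -0.0], [-0.001, 0.001, -1.0]]
wrist_force: [-3.0, -1.7, 8.9]
opening: 0.0132
gripper_force: 60.4
```

Emit:
{"fn": "carry_out", "kwargs": {"motion": "0 0 0.04 0 0 0 -1; 0 0 0.04 0 0 0 -1; 0 0 0.04 0 0 0 -1; 0 0 0 0 0 0 -1; 0 0 0 0 0 0 -1"}}

```text
t: 46.4
tcp_pos: [0.6421, 0.1097, 0.0831]
ee_rot: [[0.246, 0.969, 0.0], [0.969, -0.246, -0.0], [-0.0, 0.0, -1.0]]
wrist_force: [-4.7, -1.6, 9.4]
opening: 0.0127
gripper_force: 60.5
```

```bash
python3 -c "from h import *; tw()"
```

```text
[0.6421 0.1097 0.0831] yaw 75.74 F [-4.7 -1.6  9.4] M [-0.36  0.91 -0.07] q7 -0.12 open 0.0127 t 46.4
```

Emit:
{"fn": "carry_out", "kwargs": {"motion": "0 0 0.04 0 0 0 -1; 0 0 0.04 0 0 0 -1; 0 0 0 0 0 0 -1; 0 0 0 0 0 0 -1"}}

```text
t: 46.8
tcp_pos: [0.6419, 0.1098, 0.0831]
ee_rot: [[0.48, 0.878, -0.0], [0.878, -0.48, -0.0], [-0.0, -0.0, -1.0]]
wrist_force: [-5.2, -1.7, 10.6]
opening: 0.0131
gripper_force: 60.6
```

Emit:
{"fn": "carry_out", "kwargs": {"motion": "0 0 0.03 0 0 0 -1; 0 0 0.02 0 0 0 -1; 0 0 0 0 0 0 -1; 0 0 0 0 0 0 -1"}}

```text
t: 47.2
tcp_pos: [0.6419, 0.1098, 0.0831]
ee_rot: [[0.611, 0.792, -0.0], [0.792, -0.611, 0.0], [-0.0, -0.0, -1.0]]
wrist_force: [-4.6, -1.9, 10.9]
opening: 0.013
gripper_force: 60.6
```

```bash
python3 -c "from h import *; tw()"
```

```text
[0.6419 0.1098 0.0831] yaw 52.35 F [-4.6 -1.9 10.9] M [-0.41  1.07 -0.03] q7 -0.45 open 0.013 t 47.2
```

Emit:
{"fn": "carry_out", "kwargs": {"motion": "0 0 0.025 0 0 0 -1; 0 0 0.025 0 0 0 -1; 0 0 0 0 0 0 -1; 0 0 0 0 0 0 -1"}}

```text
t: 47.6
tcp_pos: [0.6418, 0.1099, 0.0831]
ee_rot: [[0.727, 0.686, -0.001], [0.686, -0.727, 0.0], [-0.0, -0.001, -1.0]]
wrist_force: [-5.5, -1.4, 10.7]
opening: 0.0133
gripper_force: 60.6
```

Emit:
{"fn": "carry_out", "kwargs": {"motion": "0 0 0.025 0 0 0 -1; 0 0 0 0 0 0 -1; 0 0 0 0 0 0 -1"}}

```text
t: 47.9
tcp_pos: [0.6417, 0.1099, 0.0831]
ee_rot: [[0.777, 0.629, -0.001], [0.629, -0.777, -0.0], [-0.001, -0.0, -1.0]]
wrist_force: [-5.9, -2.0, 10.3]
opening: 0.0132
gripper_force: 62.2
```

```bash
python3 -c "from h import *; tw()"
```

```text
[0.6417 0.1099 0.0831] yaw 39.01 F [-5.9 -2.  10.3] M [-0.46  1.19  0.77] q7 -0.65 open 0.0132 t 47.9
```

Emit:
{"fn": "carry_out", "kwargs": {"motion": "0 0 0.012 0 0 0 -1; 0 0 0 0 0 0 -1; 0 0 0 0 0 0 -1"}}

```text
t: 48.2
tcp_pos: [0.6418, 0.11, 0.0831]
ee_rot: [[0.799, 0.602, -0.001], [0.602, -0.799, -0.001], [-0.001, 0.0, -1.0]]
wrist_force: [-6.9, -2.3, 11.1]
opening: 0.0131
gripper_force: 73.7
```

```bash
python3 -c "from h import *; tw()"
```

```text
[0.6418 0.11   0.0831] yaw 36.98 F [-6.9 -2.3 11.1] M [-0.51  1.26  1.62] q7 -0.68 open 0.0131 t 48.2
```

Emit:
{"fn": "carry_out", "kwargs": {"motion": "0 0 0.015 0 0 0 -1; 0 0 0 0 0 0 -1; 0 0 0 0 0 0 -1"}}

```text
t: 48.5
tcp_pos: [0.6417, 0.11, 0.0831]
ee_rot: [[0.825, 0.565, -0.001], [0.565, -0.825, -0.001], [-0.002, 0.001, -1.0]]
wrist_force: [-5.1, -3.5, 11.6]
opening: 0.0132
gripper_force: 94.5
```

```bash
python3 -c "from h import *; tw(); darks('side','l',.075); darks('scene',None,.075)"
```

```text
[0.6417 0.11   0.0831] yaw 34.42 F [-5.1 -3.5 11.6] M [-0.65  1.24  2.45] q7 -0.71 open 0.0132 t 48.5
side dark [320.0, 197.0] 107 zt 0.099 c [635.2, 109.1] size 22.6 10.4 long axis deg 77.4
side dark [330.0, 198.0] 51 zt 0.099 c [647.9, 92.2] size 8.4 5.0 long axis deg -56.1
side dark [292.0, 242.0] 140 zt 0.086 c [551.6, -9.6] size 49.3 12.4 long axis deg 88.5
side dark [351.0, 282.0] 308 zt 0.093 c [635.3, -131.9] size 48.9 12.5 long axis deg -34.8
scene dark [286.0, 214.0] 145 zt 0.094 c [635.5, -129.3] size 46.2 13.8 long axis deg -31.2
scene dark [340.0, 283.0] 95 zt 0.098 c [649.1, 113.2] size 36.5 13.6 long axis deg 52.9
```

View pics/side_l.png

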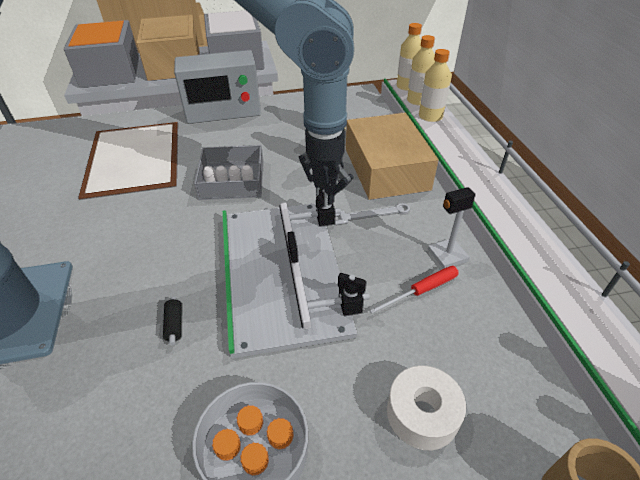

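The side view shows the gripper on the left knob (325,200), with the rail slid in. Torque climbs linearly while the knob no longer turns, so it's at its stop. I'm releasing and moving to the right knob.

Emit:
{"fn": "carry_out", "kwargs": {"motion": "0 0 0 0 0 0 0.2; 0 0 0 0 0 0 0.2; 0 0 0 0 0 0 0.2; 0 0 0 0 0 -0.6 0.2; 0 0 0 0 0 -0.6 0.2"}}

```text
t: 49.1
tcp_pos: [0.6413, 0.1101, 0.1294]
ee_rot: [[0.829, 0.559, -0.002], [0.559, -0.829, -0.0], [-0.002, -0.001, -1.0]]
wrist_force: [0.1, 0.1, 0.5]
opening: 0.0511
gripper_force: 0.0
```

Emit:
{"fn": "carry_out", "kwargs": {"motion": "0 0 0 0 0 -0.3 0.2; 0 0 0 0 0 0 0.2; 0 0 0 0 0 0 0.2"}}

```text
t: 49.4
tcp_pos: [0.6416, 0.1105, 0.141]
ee_rot: [[0.829, 0.56, -0.001], [0.56, -0.829, 0.0], [-0.001, -0.001, -1.0]]
wrist_force: [0.5, 0.2, -1.0]
opening: 0.0515
gripper_force: 0.0
```

```bash
python3 -c "from h import *; tw(); darks('wrist','m',.075); darks('side',None,.075)"
```

```text
[0.6416 0.1105 0.141 ] yaw 34.02 F [ 0.5  0.2 -1. ] M [ 0.02 -0.   -0.02] q7 -0.75 open 0.0515 t 49.4
wrist dark [320.0, 271.0] 3401 zt 0.093 c [642.8, 110.4] size 48.3 14.0 long axis deg 40.6
side dark [325.0, 196.0] 175 zt 0.093 c [643.0, 107.8] size 48.9 12.6 long axis deg 39.1
side dark [292.0, 242.0] 141 zt 0.086 c [551.4, -9.1] size 48.9 12.0 long axis deg 88.0
side dark [351.0, 282.0] 307 zt 0.093 c [635.2, -130.8] size 48.3 14.0 long axis deg -33.9
```

The left wing stands at 40.6°, matching its stop. Counting 2.4 rad clockwise from the station's x axis gives 40.8°.

Emit:
{"fn": "carry_out", "kwargs": {"motion": "0 0 0 -0.586 0.811 0 0.2; 0 0 0 -0.586 0.811 0 0.2; 0 0 0 -0.586 0.811 0 0.2; 0 0 0 -0.586 0.811 0 0.2; 0 0 0 -0.586 0.811 0 0.2"}}

```text
t: 50.0
tcp_pos: [0.6348, -0.0911, 0.1406]
ee_rot: [[0.829, 0.56, -0.002], [0.56, -0.829, 0.0], [-0.001, -0.001, -1.0]]
wrist_force: [0.9, -0.1, 0.4]
opening: 0.0512
gripper_force: 0.0
```

Emit:
{"fn": "carry_out", "kwargs": {"motion": "0 0 0 -0.586 0.811 0 0.2; 0 0 0 0 0 0 0.2; 0 0 -0.0447 0 0 0 0.2; 0 0 -0.0447 0 0 0 0.2; 0 0 -0.0447 0 0 0 0.2"}}

```text
t: 50.5
tcp_pos: [0.6338, -0.1291, 0.1405]
ee_rot: [[0.523, 0.853, -0.002], [0.853, -0.523, 0.0], [-0.001, -0.002, -1.0]]
wrist_force: [-0.4, 0.2, -0.0]
opening: 0.0512
gripper_force: 0.0
```

Emit:
{"fn": "carry_out", "kwargs": {"motion": "0 0 -0.0447 0 0 0 0.2; 0 0 -0.0447 0 0 0 0.2; 0 0 -0.0447 0 0 0 0.2; 0 0 -0.0447 0 0 0 0.2; 0 0 -0.0447 0 0 0 0.2"}}

```text
t: 51.0
tcp_pos: [0.6338, -0.129, 0.1406]
ee_rot: [[-0.152, 0.988, -0.002], [0.988, 0.152, 0.001], [0.001, -0.002, -1.0]]
wrist_force: [0.8, 0.2, 0.1]
opening: 0.0512
gripper_force: 0.0
```

Emit:
{"fn": "carry_out", "kwargs": {"motion": "0 0 -0.0447 0 0 0 0.2; 0 0 -0.0447 0 0 0 0.2; 0 0 -0.0447 0 0 0 0.2; 0 0 -0.0447 0 0 0 0.2; 0 0 -0.0447 0 0 0 0.2"}}

```text
t: 51.5
tcp_pos: [0.6338, -0.1291, 0.1406]
ee_rot: [[-0.754, 0.657, -0.002], [0.657, 0.754, 0.001], [0.002, -0.001, -1.0]]
wrist_force: [0.2, -0.0, 0.0]
opening: 0.0511
gripper_force: 0.0
```

Emit:
{"fn": "carry_out", "kwargs": {"motion": "0 0 -0.0447 0 0 0 0.2; 0 0 0 0 0 0 0.2; 0 0 0 0 0 0 0.2"}}

```text
t: 51.8
tcp_pos: [0.634, -0.1294, 0.141]
ee_rot: [[-0.833, 0.553, -0.001], [0.553, 0.833, 0.001], [0.001, -0.0, -1.0]]
wrist_force: [-0.0, 0.5, -0.4]
opening: 0.0513
gripper_force: 0.0
```

```bash
python3 -c "from h import *; tw(); darks('wrist','n',.075); darks('side',None,.075)"
```

```text
[ 0.634  -0.1294  0.141 ] yaw 146.46 F [-0.   0.5 -0.4] M [ 0.04  0.02 -0.04] q7 1.25 open 0.0513 t 51.8
wrist dark [321.0, 274.0] 3413 zt 0.093 c [634.4, -130.0] size 49.0 13.9 long axis deg -35.2
side dark [324.0, 197.0] 145 zt 0.093 c [641.9, 106.7] size 48.4 12.6 long axis deg 42.4
side dark [292.0, 242.0] 140 zt 0.086 c [551.5, -8.5] size 48.3 12.0 long axis deg 87.8
side dark [352.0, 283.0] 263 zt 0.093 c [635.0, -131.4] size 48.5 13.5 long axis deg -32.1
```

Emit:
{"fn": "carry_out", "kwargs": {"motion": "0 0 0.011 0 -0.02 0.5 0.2; 0 0 0 0 0 0.5 0.2; 0 0 0 0 0 0.5 0.2; 0 0 0 0 0 0 0; 0 0 0 0 0 0 -1"}}

```text
t: 52.4
tcp_pos: [0.6338, -0.1303, 0.0818]
ee_rot: [[-0.815, 0.579, -0.001], [0.579, 0.815, -0.0], [0.0, -0.0, -1.0]]
wrist_force: [0.4, -0.4, -0.4]
opening: 0.0291
gripper_force: 0.0
```

Emit:
{"fn": "carry_out", "kwargs": {"motion": "0 0 0 0 0 0 -1; 0 0 0 0 0 0 -1; 0 0 0 0 0 0 -1; 0 0 0 0 0 0 -1; 0 0 0 0 0 0 -1"}}

```text
t: 52.9
tcp_pos: [0.6353, -0.1299, 0.0831]
ee_rot: [[-0.816, 0.578, 0.003], [0.578, 0.816, 0.0], [-0.002, 0.002, -1.0]]
wrist_force: [1.5, 2.8, 5.9]
opening: 0.0131
gripper_force: 61.7
```

Emit:
{"fn": "carry_out", "kwargs": {"motion": "0 0 0.04 0 0 0 -1; 0 0 0.04 0 0 0 -1; 0 0 0.04 0 0 0 -1; 0 0 0.04 0 0 0 -1; 0 0 0 0 0 0 -1"}}

```text
t: 53.4
tcp_pos: [0.6351, -0.13, 0.0831]
ee_rot: [[-0.434, 0.901, 0.002], [0.901, 0.434, 0.0], [-0.001, 0.002, -1.0]]
wrist_force: [0.9, 3.3, 6.9]
opening: 0.0127
gripper_force: 62.1
```

Emit:
{"fn": "carry_out", "kwargs": {"motion": "0 0 0.04 0 0 0 -1; 0 0 0.04 0 0 0 -1; 0 0 0.04 0 0 0 -1; 0 0 0.04 0 0 0 -1; 0 0 0 0 0 0 -1"}}

```text
t: 53.9
tcp_pos: [0.635, -0.1299, 0.0831]
ee_rot: [[0.054, 0.999, 0.002], [0.999, -0.054, 0.0], [0.0, 0.002, -1.0]]
wrist_force: [0.9, 3.1, 7.2]
opening: 0.013
gripper_force: 62.2
```

Emit:
{"fn": "carry_out", "kwargs": {"motion": "0 0 0.04 0 0 0 -1; 0 0 0.04 0 0 0 -1; 0 0 0.04 0 0 0 -1; 0 0 0 0 0 0 -1; 0 0 0 0 0 0 -1"}}

```text
t: 54.4
tcp_pos: [0.6349, -0.1299, 0.0831]
ee_rot: [[0.415, 0.91, 0.002], [0.91, -0.415, 0.001], [0.002, 0.001, -1.0]]
wrist_force: [0.7, 3.0, 7.4]
opening: 0.0129
gripper_force: 62.3
```

```bash
python3 -c "from h import *; tw()"
```

```text
[ 0.6349 -0.1299  0.0831] yaw 65.49 F [0.7 3.  7.4] M [ 0.66  0.1  -0.08] q7 0.12 open 0.0129 t 54.4
```

Emit:
{"fn": "carry_out", "kwargs": {"motion": "0 0 0.035 0 0 0 -1; 0 0 0.035 0 0 0 -1; 0 0 0.03 0 0 0 -1; 0 0 0.02 0 0 0 -1; 0 0 0 0 0 0 -1"}}

```text
t: 54.9
tcp_pos: [0.6348, -0.1298, 0.0831]
ee_rot: [[0.722, 0.692, 0.002], [0.692, -0.722, 0.001], [0.002, 0.0, -1.0]]
wrist_force: [0.7, 2.5, 8.8]
opening: 0.0133
gripper_force: 62.4
```

Emit:
{"fn": "carry_out", "kwargs": {"motion": "0 0 0.015 0 0 0 -1; 0 0 0.015 0 0 0 -1; 0 0 0.015 0 0 0 -1; 0 0 0 0 0 0 -1; 0 0 0 0 0 0 -1"}}

```text
t: 55.4
tcp_pos: [0.6349, -0.1297, 0.0831]
ee_rot: [[0.808, 0.59, 0.001], [0.59, -0.808, -0.0], [0.001, 0.001, -1.0]]
wrist_force: [-0.2, 2.1, 8.1]
opening: 0.013
gripper_force: 80.8
```

```bash
python3 -c "from h import *; tw()"
```

```text
[ 0.6349 -0.1297  0.0831] yaw 36.14 F [-0.2  2.1  8.1] M [0.53 0.21 1.97] q7 -0.3 open 0.013 t 55.4
```

Emit:
{"fn": "carry_out", "kwargs": {"motion": "0 0 0.01 0 0 0 -1; 0 0 0 0 0 0 -1; 0 0 0 0 0 0 0.2; 0 0 0 0 0 0 0.2; 0 0 0 0 0 0 0.2"}}

```text
t: 55.9
tcp_pos: [0.6336, -0.1307, 0.0815]
ee_rot: [[0.83, 0.558, -0.0], [0.558, -0.83, 0.0], [-0.0, -0.0, -1.0]]
wrist_force: [0.4, 0.2, 0.4]
opening: 0.0513
gripper_force: 0.0
```

Emit:
{"fn": "carry_out", "kwargs": {"motion": "0 0 0 0 0 -0.6 0.2; 0 0 0 0 0 -0.6 0.2; 0 0 0 0 0 -0.3 0.2; 0 0 0 0 0 0 0.2; 0 0 0 0 0 0 0.2"}}

```text
t: 56.4
tcp_pos: [0.6335, -0.1301, 0.1409]
ee_rot: [[0.829, 0.559, -0.001], [0.559, -0.829, 0.0], [-0.0, -0.001, -1.0]]
wrist_force: [-0.0, 0.0, 0.4]
opening: 0.0513
gripper_force: 0.0
```

```bash
python3 -c "from h import *; tw(); darks('wrist','o',.075); darks('side','o',.075); survey('p',cams=('side','scene'))"
```

```text
[ 0.6335 -0.1301  0.1409] yaw 33.99 F [-0.   0.   0.4] M [-0.01  0.06 -0.03] q7 -0.37 open 0.0513 t 56.4
wrist dark [320.0, 269.0] 3426 zt 0.093 c [635.7, -129.6] size 48.9 13.9 long axis deg 40.7
wrist dark [27.0, 282.0] 2164 zt 0.085 c [552.4, -18.2] size 29.4 14.4 long axis deg 88.0
side dark [323.0, 196.0] 107 zt 0.093 c [640.4, 105.9] size 43.5 13.3 long axis deg 44.1
side dark [292.0, 242.0] 139 zt 0.086 c [551.7, -8.9] size 49.3 11.9 long axis deg 88.0
side dark [351.0, 283.0] 251 zt 0.093 c [635.2, -131.5] size 48.0 14.2 long axis deg 37.9
t 56.5 tcp [ 0.6331 -0.13    0.1404] open 0.0512
side
   O [249, 418] 512 [0.434, -0.303] 0.027 [0.434, -0.303]
   O [279, 432] 539 [0.475, -0.333] 0.027 [0.475, -0.332]
   O [226, 443] 574 [0.397, -0.332] 0.027 [0.398, -0.332]
   O [254, 457] 601 [0.435, -0.36] 0.027 [0.435, -0.36]
   W [247, 171] 89 [0.491, 0.311] 0.038 [0.491, 0.31]
   W [209, 172] 98 [0.399, 0.328] 0.038 [0.401, 0.325]
   W [221, 172] 102 [0.43, 0.324] 0.038 [0.429, 0.322]
   W [234, 171] 104 [0.46, 0.316] 0.038 [0.46, 0.314]
   W [287, 217] 210 [0.556, 0.102] 0.046 [0.562, 0.102]
   W [303, 298] 537 [0.558, -0.099] 0.046 [0.558, -0.1]
   W [247, 411] 1195 [0.437, -0.334] 0.05 [0.437, -0.334]
   W [200, 470] 69 [0.366, -0.368] 0.051 [0.366, -0.368]
scene
   O [301, 147] 88 [0.438, -0.358] 0.028 [0.438, -0.358]
   O [316, 147] 94 [0.401, -0.329] 0.029 [0.4, -0.329]
   O [298, 157] 28 [0.466, -0.323] 0.028 [0.467, -0.323]
   O [311, 157] 86 [0.436, -0.302] 0.029 [0.436, -0.303]
   W [316, 212] 183 [0.551, -0.113] 0.048 [0.558, -0.114]
   W [362, 264] 281 [0.557, 0.067] 0.047 [0.561, 0.062]
   W [461, 310] 360 [0.447, 0.321] 0.039 [0.441, 0.32]
```

View pics/side_o.png

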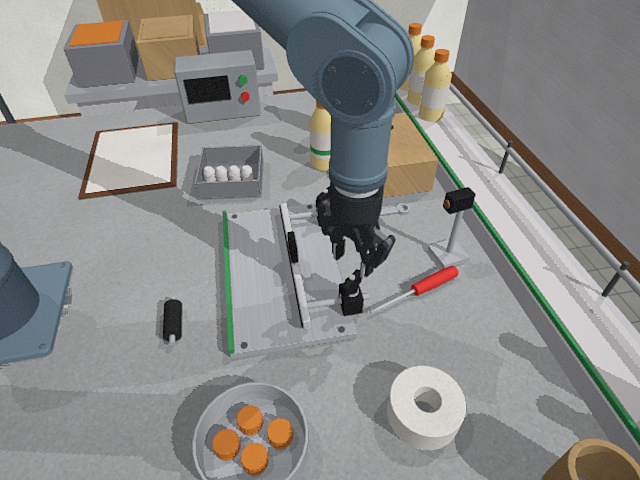

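The side view confirms the result: four orange caps in the tub (~253,440), four white in the tray (~228,172), and the rail in with its handle at (292,245). Both wings are at their stops, about 40.7°, and the gripper is clear of everything. I'm handing the job in.

```bash
python3 -c "from plant import bot; print(bot.finish_job())"
```

```text
the job is handed in; nothing more can be done
None
```

The job is done and handed in: all four orange caps are in the tub, all four white caps are in the tray, the rail is slid fully in, and the left and then the right knob are tightened to their stops.

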